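# File a specimen tray under the low shelf and clip the keeper bar

## Robot

A 6-joint arm with a two-finger parallel gripper is mounted at the origin on the work surface. World frame = base frame: x ahead of the robot, y to its left, z up, the work surface at z = 0. Lengths are in m, angles in degrees, forces in N, time in s.
With the tool pointing down it reaches from about 0.25 to 0.725 m from the base axis. Payload 9.7 kg.
Tool frame: the origin (TCP) lies between the finger pads; the fingertips stand 17 mm ahead of it and the grasp point (between the pads) lies 2 mm behind it; z points along the fingers, y is the direction in which the jaws open and shut (so a half turn about z gives the same grasp; the last joint's range is limited). The gripper opens to 85 mm and grips with 20 to 120 N. Pads are 22 mm wide; open, the fingers measure 114 mm over their backs; the gripper's body (76 mm by 85 mm) begins 54 mm behind the grasp point. The pads swing forward as they close: fully open they stand 13 mm farther back than shut.
Start: joints at [-63.999, 4.979, 10.078, 95.1, 0, 90], TCP at [0.241, -0.494, 0.248] pointing down, gripper open.
Joint ranges: [-179.16, 179.16], [-48.56, 103.87], [-65.8, 70.77], [-126.05, 130.52], [-82.76, 87.17], [-180, 180]. Speed limits (degrees/s): [127.2, 127.2, 147.25, 180, 180, 180].

## Interface

Orientations are given as a 3x3 rotation matrix whose columns are the frame's x, y, z axes.
In Python, from workcell import telemetry, cams, ctrl, spotter gives the robot as it stands.
- The arm moves only by the tool carry_out, never from a script. Its argument "rows" is one flat list of numbers, 7 for each row, row after row: the shift along the tool's x, y, z in cm, then the turn, a rotation vector about the tool's x, y, z in rad, then the closure, from 0 (fully open) to 1 (shut). In form: [dx, dy, dz, ax, ay, az, hand, dx, dy, dz, ax, ay, az, hand, ...]. A call has 1 to 8 rows; each row is the pose to reach, as a shift and turn from the pose commanded when the call began, along the tool's axes at that moment; what a row does not reach only later rows make up. A row lasts 1/8 s, in which the tool goes at most 62.5 mm and 10.7 degrees, less where a joint would pass 70% of its speed; a pose out of reach is approached as far as the arm can. A call with a gripper value outside its range is refused whole. The fingers move at their own pace and stop on an object; "newtons" is the grip in N (left out, the last holds). Time passes only in rows, so rows that repeat a pose let the fingers close. It gives the time, the measured TCP pose, the force and the opening at its end, in the units of the state.
- telemetry.get_state(): the state, without advancing time (a new reading comes with each control period).
- cams.get_image(name): name is "side" or "top"; returns the picture (480x640x3 uint8, blue, green, red); there is no depth.
- cams.camera_model(name): a dict with "K" (3x3 intrinsics, pixels), "cam_to_world" (4x4, takes a point from camera to world coordinates). Camera axes: x right, y up, looking along -z (the intrinsics and any distortion apply to the point x, -y, -z); pixel columns grow to the right and rows downward; lengths in m; the calibration is good to about 2 mm. A picture is of the moment at which its call begins. camera_model takes no time and is no camera call.
- ctrl.finish_job(): hands the job in, once; it reports no verdict.
Trained networks look in the newest picture that a camera, given by its name, has taken for a name from the list of things; names that differ only in an ending like _2 or _b are one class to them, and where a whole thing is asked for, a point or a joint stands for the part that bears it (a point fixed in the world has none). Each returns a list of dicts, best first, with "p" (0 to 1); they miss things now and then, are a little off and sometimes report something else, mostly with a low value. They report only what shows in the picture. A call takes as long as a camera call. They do not tell look-alikes from the thing itself.
- spotter.trace(thing, camera): "pixels" (480x640 bool, what is visible of it) and "location" ([column, row] in pixels, amid what is visible of it).
- spotter.pinpoint(thing, camera): "location" ([column, row] in pixels: a listed point, or the origin of a listed thing).
The state is a dict: "t": time; "q": joint angles; "qvel": joint speeds; "effort": joint torques, N m; "position": TCP position; "orientation": TCP orientation; "force": force on the tool from outside, world axes, zero at the start; "wrist_torque": the same for the moment, N m; "width": finger opening in m.
Only numpy, scipy, OpenCV 4.12 (cv2) and the standard library are available. Lean on these libraries where they do the work, as an engineer would, in place of code of your own. Each camera call takes 0.05 s, during which the arm holds its last target.

## Task

Slide the large white specimen tray, with the sherd lying in it, along the table and under the rack's low shelf until it is fully home against the back stop; keep it flat on the table, do not lift or tip it. Then set the loose keeper bar across the rack's mouth in front of the tray and press it straight down until both snap hooks have clicked over its ends. Leave the other things on the table where they are.

Things in the scene. Friction and masses are not known exactly. Their poses are not given: they have to be found in the camera images.
- rack: Low rack fixed to the table; no floor, the tray slides on the table. Origin on the table top = where the tray's origin ends when home; x = way in, z up, mouth at -x. In mm in this frame: back stop face at x +60, lane 108 wide (y -54 to +54) between side rails. The white shelf overhangs x -35 to +65, y -68 to +68, underside at 35, top 41; a shallow tray fixed on it, x 11 to 61, reaches 57.
- rack_shelf_edge (a point): Middle of the shelf's front lower edge (rack x = -35, 35 above the table). Home, the tray's near wall stands 25 outside this edge, at rack x = -60.
- rack_mouth (a point): Point on the table in the middle of the rack's flared mouth (rack x = -150). Two slanting plates 26 high narrow it from y +-85 here to y +-55 at x = -98.
- rack_seat (a point): Point on the table (rack x = -78, y = 0) where the keeper bar's origin comes to lie, bar along the rack's y. The bar drops into a gap 26 wide (x -91 to -65) between pairs of upright guide blocks 40 high at y +-54 to +-64, their tops sloped to lead in, 51 high.
- hook_left (a joint): Outward bend (rad) of the springy snap hook at the rack's +y side: 0 at rest, about 0.2 when spread by the bar, back to 0 once the bar is under its barb. Both hooks stand at rack x = -78, barb tips at y +-58, barb undersides 25 high; above, ramps open outwards to y +-67 at 47 high. Some 3 to 8 N a side, straight down, spreads them.
- hook_right (a joint): The same for the snap hook at the rack's -y side.
- hook_left_tip (a point): Inner lower edge of the +y hook's barb, 25 above the table.
- hook_right_tip (a point): Inner lower edge of the -y hook's barb, 25 above the table.
- tray: Large open white plastic specimen tray, 120 (its x) x 100 (its y) x 28 high, walls and floor 4 thick, about 0.2 kg; loose, flat on the table in front of the rack. Origin at the centre of its underside. It slides in with its 120 side along the rack's x; either end may go first.
- sherd: Flat terracotta pottery sherd, about 65 x 50 x 11, lying loose in the tray. Origin at the centre of its underside.
- keeper: Keeper bar, bare aluminium, loose, standing on the table, 0.1 kg: a bar 20 (its x) x 124 (its y) x 20 high with an upright grip tab on its middle, 14 (x) x 40 (y), from 20 up to 62 above the underside. Origin at the centre of its underside. Seated, it lies on the table with its ends under the barbs; either way round.
- keeper_end_a (a point): Underside of the keeper bar near its +y end, 60 from its origin.
- keeper_end_b (a point): Underside of the keeper bar near its -y end, 60 from its origin.
- loupe: Bystander, leave it: black eyepiece-like loupe, 44 across, 38 high (mm). Origin at its underside.
- brush: Bystander, leave it: small hand brush lying flat (mm). Origin at its underside.
- jar: Bystander, leave it: amber glass jar, 50 across, 65 high (mm). Origin at its underside.
- small_tray: Bystander, leave it: small empty white tray 85 x 65 x 25 (mm). Origin at its underside.
- spare_sherd: Bystander, leave it: dark sherd about 50 x 45 x 12 lying on the bare table (mm). Origin at its underside.
- cup: Bystander, leave it: blue ceramic cup, 72 across, 85 high (mm). Origin at its underside.
There are look-alikes about, which are no part of the job. Leave any brown or red look-alike of the keeper alone. What is shaped like the tray but purple is not meant.

How it is judged (in metres and radians):
On the way, in this order (a step that is already met when the one before it is completed fails the run):
1. the tray is fully home under the shelf, against the back stop, with the sherd in it (x of tray in the frame of rack between -0.005 and 0.004 m and y of tray in the frame of rack between -0.007 and 0.007 m and angle between the x axis of tray and the x axis of rack, either way round below 0.08 rad and height (world z) of tray below 0.004 m and x of sherd in the frame of tray between -0.055 and 0.055 m and y of sherd in the frame of tray between -0.045 and 0.045 m and z of sherd in the frame of tray between -0.002 and 0.02 m), for 0.2 s.
2. the keeper bar is down and both hooks have clicked over its ends (z of each of keeper_end_a, keeper_end_b in the frame of rack below 0.005 m and horizontal distance between keeper and rack_seat below 0.008 m and angle between the y axis of keeper and the y axis of rack, either way round below 0.08 rad and angle between keeper's own z axis and vertical below 0.1 rad and value of joint each of hook_left, hook_right below 0.04 rad), for 0.2 s.
At the end, for the whole second after the job is handed in: Tray flat under the shelf within 5 mm of the back stop, 7 mm sideways, 0.08 rad of straight, sherd in it; keeper bar within 8 mm of its seat, 0.08 rad of straight, upright, both ends within 5 mm of the table, both hooks back below 0.04 rad; all released and at rest (all of step 1 and all of step 2 and linear speed of each of tray, keeper below 0.02 m/s); the robot touches nothing.
It fails at once if the tray is lifted or tipped (over 15 mm or 0.2 rad) (height (world z) of tray above 0.015 m or angle between tray's own z axis and vertical above 0.2 rad).
It fails at once if a bystander is moved more than 25 mm (distance of any of loupe, brush, jar, small_tray, spare_sherd, cup from where it was at the start of the episode above 0.025 m).
It also fails if it takes over 70 s, if anything falls off the work surface, if the arm or the gripper's body presses on something with over 40 N, if the wrist force passes 120 N, or if a joint passes its speed limit or range.

## Working session

There is one attempt and no reset: what is moved stays moved. The work goes in short steps, Python scripts to look and compute and a tool call to move; the robot and the scene stay as the last step left them, time stands still between calls to the robot, and variables do not carry over. Pictures are saved under pics/ and viewed, and the job is handed in when it is done.

Besides the shell and the picture viewer there is one more tool, called after "Call:" as name(argument=value, ...), one argument or row to a line, values as JSON. carry_out: Moves the arm, as the interface text tells. Its arguments: {"type":"object","properties":{"rows":{"type":"array"},"newtons":{"type":"number"}},"required":["rows"]}

```bash
mkdir -p pics; ls; python3 - <<'E'
from workcell import telemetry,cams
import cv2
for n in("side","top"):
    cv2.imwrite(f"pics/{n}0.png",cams.get_image(n)); m=cams.camera_model(n); print(n,m)
s=telemetry.get_state();print(s)
E
```

```text
pics
side {'K': array([[511.01911251,   0.        , 321.17289708],
       [  0.        , 511.01911251, 248.50807319],
       [  0.        ,   0.        ,   1.        ]]), 'cam_to_world': array([[-0.8786877 ,  0.34628502, -0.32862534,  0.0943409 ],
       [-0.4770186 , -0.6094566 ,  0.63325817,  0.76566455],
       [ 0.01900494,  0.71319656,  0.70070641,  0.92702781],
       [ 0.        ,  0.        ,  0.        ,  1.        ]])}
top {'K': array([[466.4224911 ,   0.        , 318.02363737],
       [  0.        , 466.4224911 , 243.30868921],
       [  0.        ,   0.        ,   1.        ]]), 'cam_to_world': array([[-0.00738529,  0.99424754, -0.10685171,  0.40709991],
       [-0.99994099, -0.00649145,  0.00871056, -0.01571148],
       [ 0.00796683,  0.10690973,  0.99423681,  0.99240759],
       [ 0.        ,  0.        ,  0.        ,  1.        ]])}
{'t': 0.1, 'q': array([-6.40007778e+01,  5.00757251e+00,  1.00379035e+01,  9.50994794e+01,
        8.98539423e-04,  8.99985706e+01]), 'qvel': array([-0.03557111, -0.04993706,  0.14280651, -0.06982445,  0.06249548,
        0.02583341]), 'effort': array([ 7.59094510e-04, -5.21563411e+01,  4.65652978e+01,  1.59761152e-02,
        9.14026486e-05,  2.56054165e-05]), 'position': array([ 0.24101716, -0.49416585,  0.2476478 ]), 'orientation': array([[ 8.98789069e-01,  4.38381048e-01, -5.14945550e-04],
       [ 4.38381350e-01, -8.98788407e-01,  1.09160663e-03],
       [ 1.57125678e-05, -1.20686663e-03, -9.99999272e-01]]), 'force': array([-0.21869286, -0.12629965, -0.17101629]), 'wrist_torque': array([-0.00409077, -0.01102795, -0.02508383]), 'width': 0.08532495291607634}
```

View pics/side0.png

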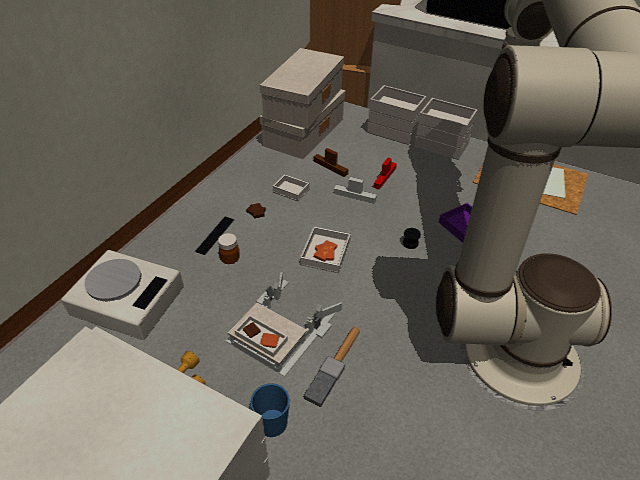

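View pics/top0.png

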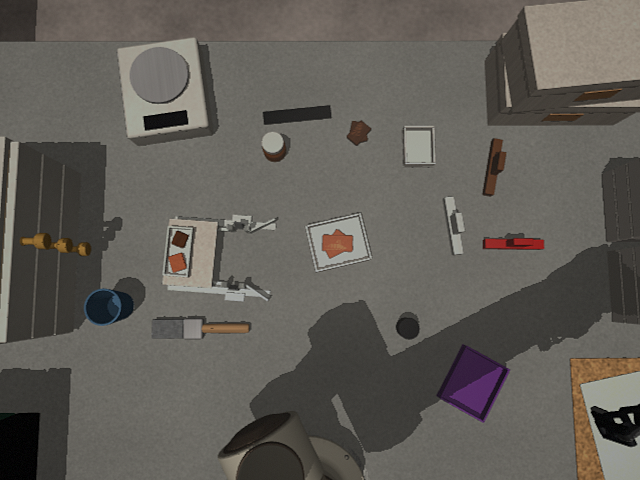

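```bash
cat > h.py <<'E'
import numpy as np,cv2
from workcell import telemetry,cams,spotter
CM={n:cams.camera_model(n) for n in("side","top")}
def ray(n,uv):
    m=CM[n];d=np.linalg.inv(m["K"])@np.array([uv[0],uv[1],1.]);d=np.array([d[0],-d[1],-d[2]])
    T=np.array(m["cam_to_world"]);return T[:3,3],T[:3,:3]@d
def onz(n,uv,z):
    o,d=ray(n,uv);return o+d*(z-o[2])/d[2]
def proj(n,p):
    m=CM[n];T=np.array(m["cam_to_world"]);c=T[:3,:3].T@(np.asarray(p)-T[:3,3]);q=m["K"]@np.array([c[0],-c[1],-c[2]]);return q[:2]/q[2]
E
python3 - <<'E'
from h import *
np.set_printoptions(precision=4,suppress=True)
Z=dict(rack=0,rack_shelf_edge=.035,rack_mouth=0,rack_seat=0,hook_left_tip=.025,hook_right_tip=.025,tray=0,sherd=.004,keeper=0,keeper_end_a=0,keeper_end_b=0)
for n in("top","side"):
    cams.get_image(n)
    for k,z in Z.items():
        r=spotter.pinpoint(k,n)
        print(n,k,[(round(a["p"],2),np.round(a["location"],1),onz(n,a["location"],z)[:2]) for a in r[:3]])
E
```

```text
top rack [(0.81, array([200.9, 256. ]), array([0.4882, 0.2252]))]
top rack_shelf_edge [(0.74, array([276.9, 148.5]), array([0.7117, 0.0612])), (0.65, array([218.6, 251.1]), array([0.4952, 0.1806]))]
top rack_mouth []
top rack_seat [(0.39, array([217.3, 251.6]), array([0.4974, 0.1905])), (0.24, array([200. , 327.6]), array([0.3378, 0.2242]))]
top hook_left_tip [(0.57, array([238.5, 283.7]), array([0.4283, 0.1406])), (0.26, array([215.5, 248.4]), array([0.5018, 0.1891]))]
top hook_right_tip [(0.49, array([240.1, 228.2]), array([0.5439, 0.1385]))]
top tray [(0.96, array([471.3, 379.5]), array([ 0.2267, -0.3412])), (0.9, array([338.7, 241.7]), array([ 0.5169, -0.0687]))]
top sherd [(0.92, array([336.2, 244. ]), array([ 0.5116, -0.0631]))]
top keeper [(0.87, array([510.7, 245.5]), array([ 0.5063, -0.4379])), (0.87, array([487.8, 165.1]), array([ 0.6833, -0.3968])), (0.83, array([450.8, 224. ]), array([ 0.5537, -0.3108]))]
top keeper_end_a [(0.91, array([494.8, 142.9]), array([ 0.7331, -0.4145])), (0.78, array([485.8, 242.3]), array([ 0.5136, -0.3846])), (0.77, array([483.5, 196.2]), array
[... 845 characters left out ...]
 (0.77, array([467.1, 229. ]), array([ 0.2205, -0.3344]))]
side sherd [(0.55, array([326.4, 250.1]), array([ 0.5128, -0.07  ]))]
side keeper [(0.84, array([329.4, 170.5]), array([ 0.67  , -0.3846])), (0.6, array([352.9, 197.4]), array([ 0.5499, -0.3025])), (0.56, array([382.8, 178.6]), array([ 0.511 , -0.4288]))]
side keeper_end_a [(0.95, array([344.9, 175.4]), array([ 0.6175, -0.3859])), (0.94, array([336.2, 190.2]), array([ 0.6072, -0.3083])), (0.85, array([315.4, 157.7]), array([ 0.7403, -0.4229]))]
side keeper_end_b [(0.95, array([344.9, 175.4]), array([ 0.6175, -0.3859])), (0.94, array([336.2, 190.2]), array([ 0.6072, -0.3083])), (0.85, array([315.4, 157.7]), array([ 0.7403, -0.4229]))]
```

```bash
python3 - <<'E'
import cv2
a=cv2.imread("pics/top0.png");cv2.imwrite("pics/t1.png",cv2.resize(a[180:330,140:340],(800,600),interpolation=cv2.INTER_CUBIC))
cv2.imwrite("pics/t2.png",cv2.resize(a[170:290,300:480],(800,533),interpolation=cv2.INTER_CUBIC))
a=cv2.imread("pics/side0.png");cv2.imwrite("pics/s1.png",cv2.resize(a[220:385,215:375],(780,800*165//165*600//800+0),interpolation=cv2.INTER_CUBIC))
E
```

```text
(no output)
```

View pics/t1.png

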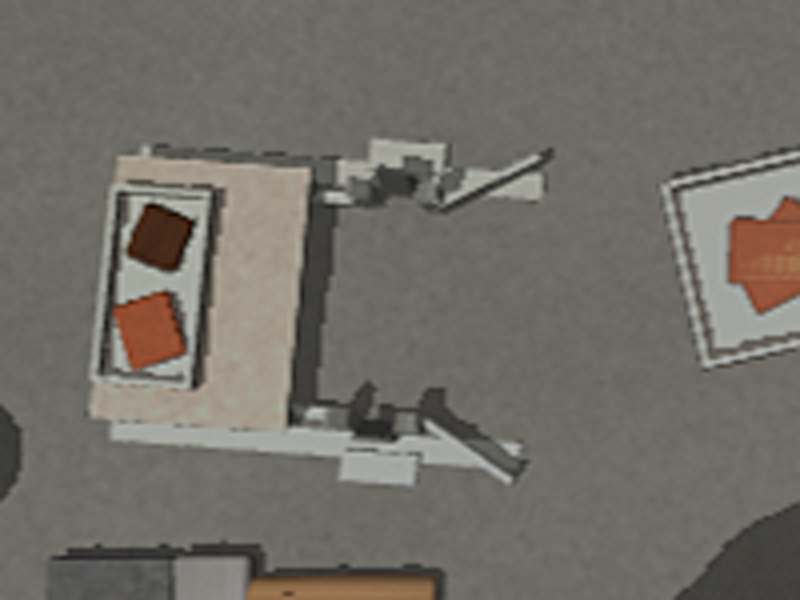

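View pics/t2.png

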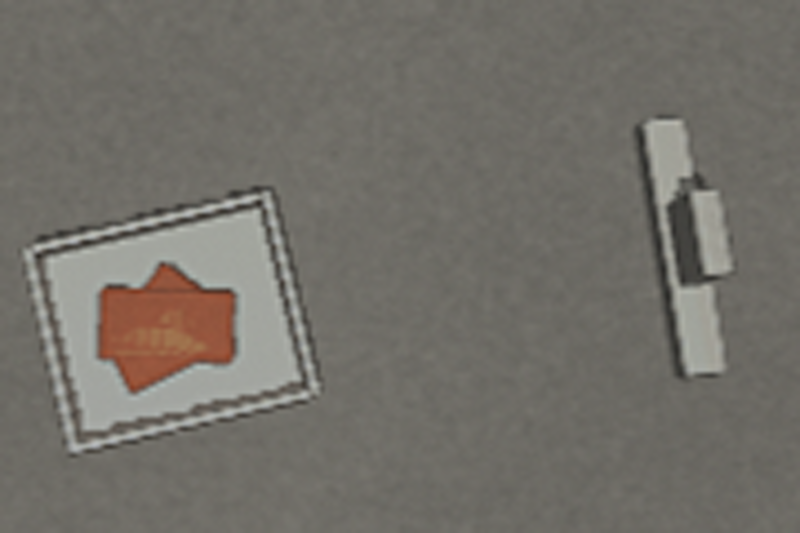

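View pics/s1.png

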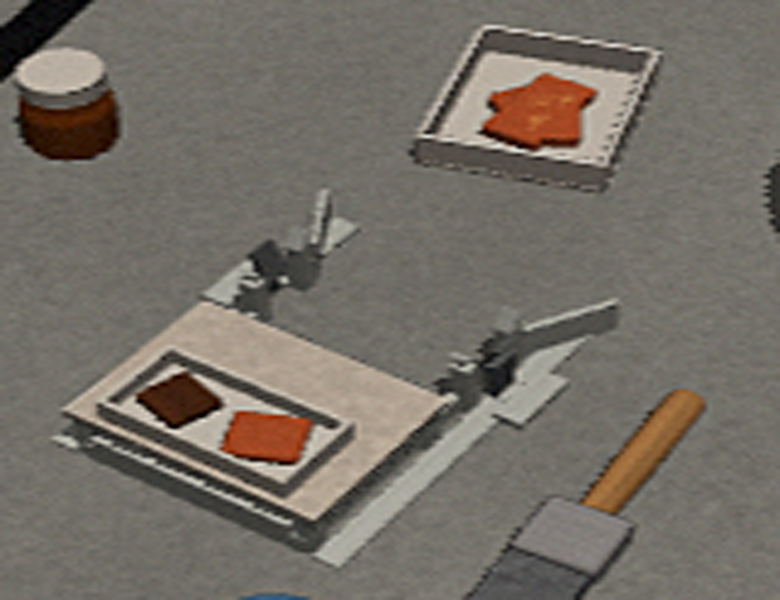

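```bash
cat > fit.py <<'E'
from h import *
from scipy.optimize import least_squares
def fit(obs,x0):
    # obs: list (cam,uv,local mm)
    def f(x):
        c,s=np.cos(x[2]),np.sin(x[2]);r=[]
        for n,uv,p in obs:
            w=[x[0]+(c*p[0]-s*p[1])/1e3,x[1]+(s*p[0]+c*p[1])/1e3,p[2]/1e3];r+=list(proj(n,w)-uv)
        return np.array(r)
    R=least_squares(f,x0,loss='soft_l1');return R.x,f(R.x).reshape(-1,2)
E
python3 - <<'E'
from fit import *
np.set_printoptions(precision=4,suppress=True)
A=lambda u,v:("top",np.array([140+u/4,180+v/4]))
B=lambda u,v:("top",np.array([300+u/4.444,170+v/4.444]))
S=lambda u,v:("side",np.array([215+u/4.875,220+v/3.636]))
rt=[(*A(310,170),(-35,-68,41)),(*A(288,428),(-35,68,41)),(*A(117,158),(65,-68,41)),(*A(92,418),(65,68,41)),(*A(550,152),(-150,-85,26)),(*A(517,480),(-150,85,26))]
rs=[(*S(205,303),(-35,-68,41)),(*S(448,397),(-35,68,41)),(*S(308,522),(65,68,41)),(*S(63,413),(65,-68,41)),(*S(617,302),(-150,85,26)),(*S(326,192),(-150,-85,26))]
for o in(rt,rs,rt+rs):
    x,r=fit(o,[.49,.225,1.57]);print("rack",x,np.degrees(x[2]));print(r.T)
tt=[(*B(25,248),(60,-50,28)),(*B(270,187),(-60,-50,28)),(*B(320,393),(-60,50,28)),(*B(72,452),(60,50,28))]
ts=[(*S(413,140),(60,-50,28)),(*S(487,25),(-60,-50,28)),(*S(662,50),(-60,50,28)),(*S(607,167),(60,50,28))]
ts2=ts
for o in(tt,ts,tt+ts):
    x,r=fit(o,[.517,-.068,1.7]);print("tray",x,np.degrees(x[2]));print(r.T)
# keeper y axis approx world x: x axis rack-like
kt=[(*B(642,122),(10,-62,20)),(*B(683,119),(-10,-62,20)),(*B(724,373),(-10,62,20)),(*B(684,378),(10,62,20)),
(*B(692,190),(7,-20,62)),(*B(718,188),(-7,-20,62)),(*B(733,273),(-7,20,62)),(*B(707,276),(7,20,62))]
x,r=fit(kt,[.55,-.31,1.6]);print("keeper",x,np.degrees(x[2]));print(r.T)
E
```

```text
rack [0.4899 0.2211 1.5014] 86.02531863730293
[[ 0.5237  0.3258  0.2653  0.0685 -2.5042 -0.1953]
 [-0.7485  0.9952 -0.7854  0.4205  0.2641 -0.141 ]]
rack [0.488  0.2269 1.4904] 85.39247156086323
[[-0.3602  0.2969  1.0027 -0.7405  0.3148 -0.4855]
 [-0.8885  1.0157  0.3132 -0.6313  0.2661 -0.3149]]
rack [0.4896 0.2229 1.4965] 85.74304717028227
[[-0.197  -0.7364 -0.4351 -0.9728 -3.1889 -1.3006 -0.1376  0.6139  1.6765
  -0.2033  0.2699 -0.5998]
 [-0.5161  1.2142 -0.7894  0.3958  0.7616  0.3501 -2.3014 -0.8014 -1.5776
  -2.074  -1.5201 -1.6509]]
tray [ 0.5135 -0.0671  1.7983] 103.03638383990888
[[-0.546   0.0468  0.4678  0.0068]
 [-0.4769  0.1208  0.0628  0.2422]]
tray [ 0.5097 -0.062   1.7923] 102.68882110859019
[[ 0.4775 -0.9524  0.2125  0.0184]
 [-0.6614 -0.2761  0.4263  0.4543]]
tray [ 0.5126 -0.0663  1.7946] 102.82463970886695
[[-0.882  -0.2327  0.0142 -0.506   0.3681 -1.1955 -0.1145 -0.1821]
 [-0.1669  0.6318  0.626   0.6005 -2.1211 -1.5836 -0.9792 -1.1189]]
keeper [ 0.5478 -0.3113  1.6929] 96.99444617422272
[[ 0.1399  0.1914  0.4073  0.0114 -0.6219  0.3361  0.1635 -0.8239]
 [-0.1546 -0.6596 -0.1377 -0.0415  0.3417 -0.0798  0.2108  0.4174]]
```

```bash
cat >> h.py <<'E'
def delta(pos,heading):
    s=telemetry.get_state();R=np.array(s["orientation"]);p=np.array(s["position"])
    d=R.T@(np.array(pos)-p)*100
    h=np.degrees(np.arctan2(R[1,1],R[0,1]));a=-(heading-h);a=(a+180)%360-180
    print("t %.2f"%s["t"],"p",p.round(4),"h %.2f"%h,"dcm",d.round(2),"az %.4f (deg %.2f)"%(np.radians(a),a),"q",np.round(s["q"],1),"F",np.round(s["force"],1),"w %.4f"%s["width"],"zax",R[:,2].round(4))
E
python3 -c "
from h import *
delta((.5245,-.121,.2),102.9)"
```

```text
t 1.30 p [ 0.2411 -0.4943  0.2483] h -64.00 dcm [ 41.84 -21.13   4.83] az -2.9130 (deg -166.90) q [-64.    5.   10.1  95.1  -0.   90. ] F [-0.7 -0.2  0.1] w 0.0852 zax [-0.  0. -1.]
```

Call:
carry_out(
  rows=[5.2,-2.6,0,0,0,-0.18,0.76,10.4,-5.2,0,0,0,-0.36,0.76,15.6,-7.9,0,0,0,-0.54,0.76,20.9,-10.5,0,0,0,-0.72,0.76,26.1,-13.2,0,0,0,-0.9,0.76,31.4,-15.8,0,0,0,-1.08,0.76,36.6,-18.5,0,0,0,-1.26,0.76,41.8,-21.1,0,0,0,-1.44,0.76],
)

```text
t: 2.3
position: [0.5252, -0.1197, 0.2485]
orientation: [[-0.323, 0.946, 0.001], [0.946, 0.323, -0.0], [-0.0, 0.0, -1.0]]
force: [0.4, -2.2, 0.6]
width: 0.0206
```

```bash
python3 -c "
from h import *
delta((.5245,-.121,.15),102.9)"
```

```text
t 2.30 p [ 0.5252 -0.1197  0.2485] h 18.86 dcm [-0.1  -0.12  9.85] az -1.4669 (deg -84.04) q [-12.8   3.4   8.4  95.   -0.   58.3] F [ 0.4 -2.2  0.6] w 0.0206 zax [ 6.e-04 -2.e-04 -1.e+00]
```

Call:
carry_out(
  rows=[0,0,2,0,0,-0.18,0.76,0,0,4,0,0,-0.36,0.76,0,0,6,0,0,-0.55,0.76,0,0,8,0,0,-0.73,0.76,0,0,10,0,0,-0.91,0.76,0,0,12,0,0,-1.1,0.76,0,0,14,0,0,-1.28,0.76,0,0,16,0,0,-1.467,0.76],
)

```text
t: 3.3
position: [0.5243, -0.1215, 0.0877]
orientation: [[-0.975, -0.223, 0.0], [-0.223, 0.975, -0.0], [-0.0, -0.0, -1.0]]
force: [0.2, 0.1, -0.3]
width: 0.0205
```

```bash
python3 - <<'E'
from h import *
delta((.5245,-.121,.15),102.9)
a=cams.get_image("top");b=cams.get_image("side")
cv2.imwrite("pics/t3.png",cv2.resize(a[170:320,300:460],(800,750//1),interpolation=cv2.INTER_CUBIC)[:600])
cv2.imwrite("pics/s3.png",cv2.resize(b[150:280,270:430],(800,600),interpolation=cv2.INTER_CUBIC))
E
```

```text
t 3.30 p [ 0.5243 -0.1215  0.0877] h 102.91 dcm [-0.03  0.04 -6.23] az 0.0002 (deg 0.01) q [-13.    3.3  -9.5  77.2  -0.  -26. ] F [ 0.2  0.1 -0.3] w 0.0205 zax [ 1.e-04 -1.e-04 -1.e+00]
```

View pics/t3.png

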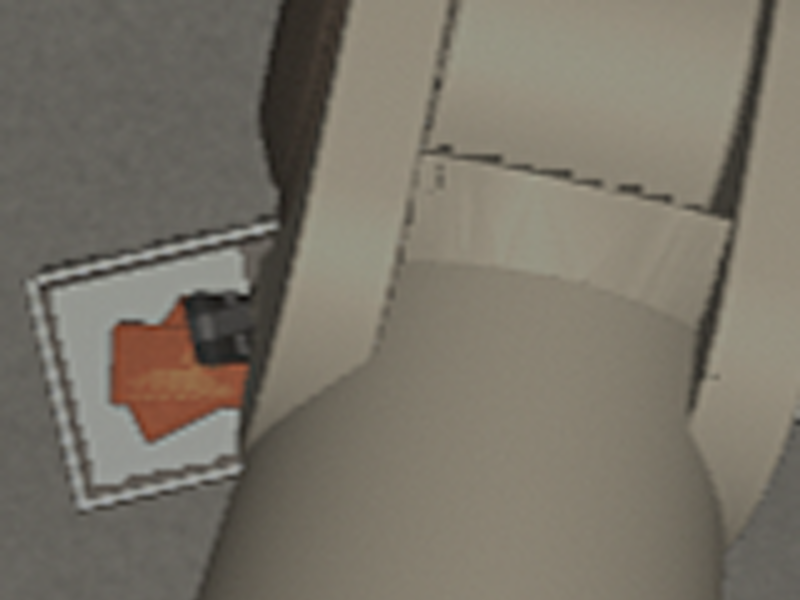

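View pics/s3.png

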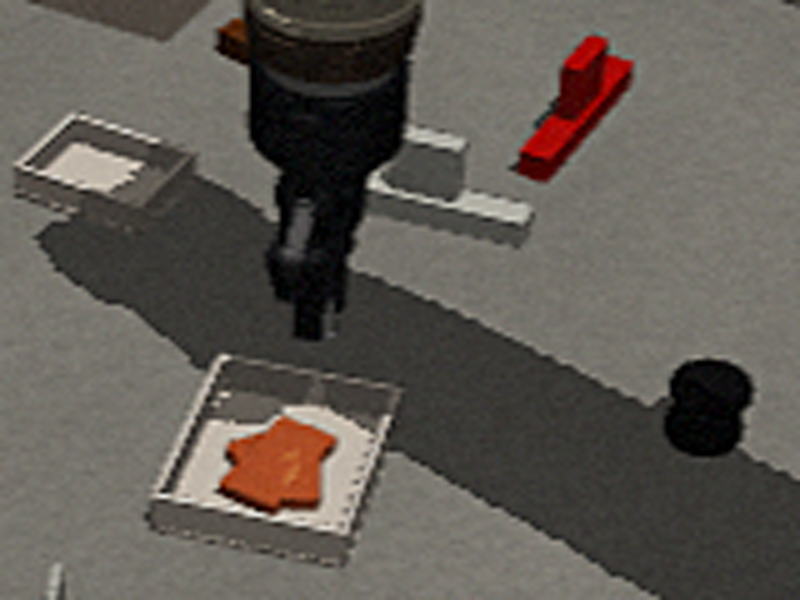

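```bash
python3 - <<'E'
from h import *
s=telemetry.get_state();R=np.array(s["orientation"]);p=np.array(s["position"])
def pl(n,uv,off=0):
    o,d=ray(n,uv);n_=R[:,0];t=(p+off*n_-o)@n_/(d@n_);w=o+t*d;return (R.T@(w-p)*1000).round(1)
# knuckle edge points top crop5x
for uv in[(185,295),(200,362),(240,300),(250,355)]:
    print("top",pl("top",(300+uv[0]/5,170+uv[1]/5),0),[ (R.T@(onz("top",(300+uv[0]/5,170+uv[1]/5),z)-p)*1000).round(1)[:2] for z in(.1,.12,.14)])
for uv in[(272,255),(280,295),(310,338),(255,160),(330,338),(345,305)]:
    print("side",uv,pl("side",(270+uv[0]/5,150+uv[1]/4.615),0))
E
```

```text
top [  -0.    70.7 -175.5] [array([-20.6,  57.7]), array([-18. ,  59.3]), array([-15.5,  60.9])]
top [-0.  53.  48.8] [array([ 6.1, 58.1]), array([ 8. , 59.7]), array([10. , 61.3])]
top [  -0.    49.4 -129.7] [array([-13.9,  37.4]), array([-11.5,  39.5]), array([-9.1, 41.6])]
top [ 0.  30.3 68.1] [array([ 7.8, 38.7]), array([ 9.7, 40.7]), array([11.6, 42.7])]
side (272, 255) [  0.   90.1 -97.1]
side (280, 295) [ -0.   72.9 -57.2]
side (310, 338) [ 0.   8.  27.1]
side (255, 160) [   0.   123.4 -179.6]
side (330, 338) [ -0.  -38.2  66.3]
side (345, 305) [  0.  -70.8  68. ]
```

```bash
python3 - <<'E'
from h import *
s=telemetry.get_state();R=np.array(s["orientation"]);p=np.array(s["position"])
b=cams.get_image("side")
im=cv2.resize(b[140:260,290:390],(500*1,600),interpolation=cv2.INTER_CUBIC)
im=np.clip(im.astype(float)*2.2,0,255).astype(np.uint8)
for y,c in((58,(0,255,0)),(35,(255,255,0)),(0,(0,0,255)),(-58,(255,0,255))):
    for z in(15,-5,-25,-45,-65,-85):
      for x in(-13,13):
        q=proj("side",p+R@np.array([x,y,z])/1000);u=(int((q[0]-290)*5),int((q[1]-140)*5));cv2.circle(im,u,3,c,-1)
        if x==13: cv2.putText(im,str(z),u,0,.4,c)
cv2.imwrite("pics/s4.png",im)
E
```

```text
(no output)
```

View pics/s4.png

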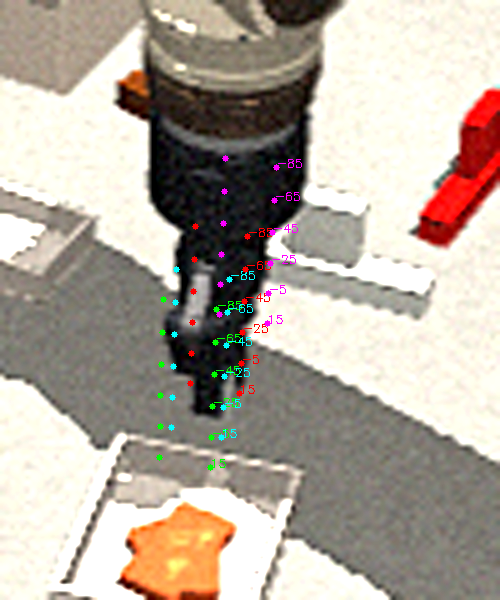

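Call:
carry_out(
  rows=[0,0,2,0,0,0,0.76,0,0,4,0,0,0,0.76,0,0,5,0,0,0,0.76,0,0,5.5,0,0,0,0.76,0,0,5.5,0,0,0,1,0,0,5.5,0,0,0,1,0,0,5.5,0,0,0,1,0,0,5.5,0,0,0,1],
  newtons=30,
)

```text
t: 4.45
position: [0.5245, -0.1216, 0.0338]
orientation: [[-0.976, -0.217, 0.001], [-0.217, 0.976, -0.0], [-0.001, -0.0, -1.0]]
force: [-0.5, 0.3, 3.0]
width: 0.0029
```

```bash
python3 - <<'E'
from h import *
delta((.5245,-.121,.033),102.9)
a=cams.get_image("top");b=cams.get_image("side")
cv2.imwrite("pics/t5.png",cv2.resize(a[170:320,300:460],(800,750//1),interpolation=cv2.INTER_CUBIC)[:600])
im=cv2.resize(b[150:280,270:430],(800,600),interpolation=cv2.INTER_CUBIC)
cv2.imwrite("pics/s5.png",np.clip(im*1.8,0,255).astype(np.uint8))
E
```

```text
t 4.45 p [ 0.5245 -0.1216  0.0338] h 102.55 dcm [-0.01  0.06  0.08] az -0.0062 (deg -0.35) q [-13.    4.8 -13.9  71.2  -0.  -25.6] F [-0.5  0.3  3. ] w 0.0029 zax [ 7.e-04 -3.e-04 -1.e+00]
```

View pics/t5.png

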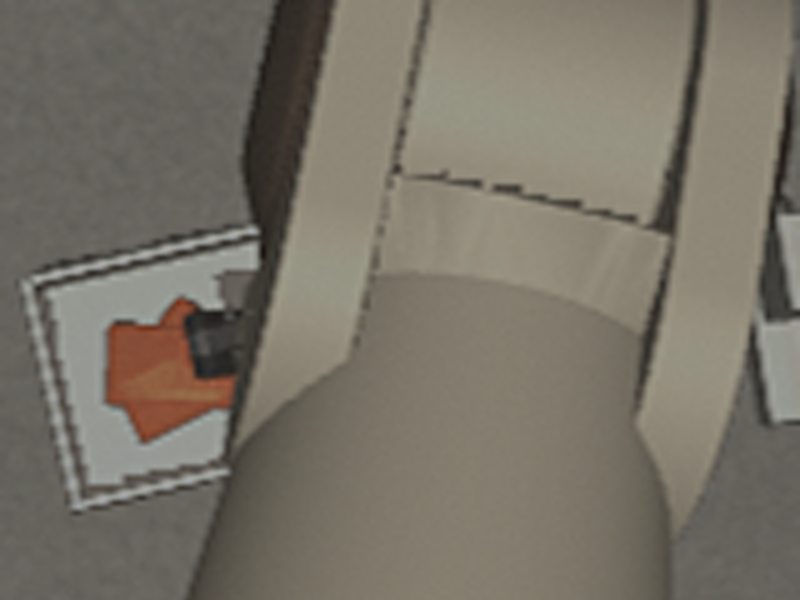

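View pics/s5.png

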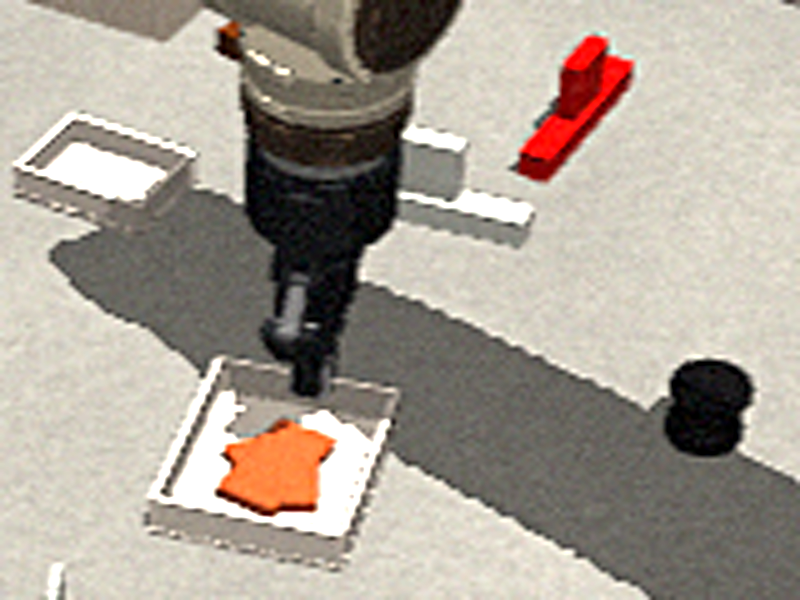

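```bash
python3 -c "
from h import *
delta((.4671,-.0459,.0335),85.6)"
```

```text
t 4.55 p [ 0.5245 -0.1215  0.0337] h 102.55 dcm [3.96 8.63 0.02] az 0.2959 (deg 16.95) q [-13.    4.8 -13.9  71.2  -0.  -25.6] F [-1.3 -1.1  3.1] w 0.0032 zax [ 7.e-04 -3.e-04 -1.e+00]
```

Call:
carry_out(
  rows=[0.3,0.7,0,0,0,0.02,1,0.8,1.8,0,0,0,0.06,1,1.4,3.1,0,0,0,0.11,1,2.1,4.5,0,0,0,0.16,1,2.8,5.9,0,0,0,0.21,1,3.4,7.2,0,0,0,0.26,1,3.8,8.2,0,0,0,0.29,1,4,8.6,0,0,0,0.3,1],
)

```text
t: 5.55
position: [0.4666, -0.0458, 0.0338]
orientation: [[-0.997, 0.081, 0.001], [0.081, 0.997, -0.0], [-0.001, -0.0, -1.0]]
force: [1.8, -3.0, 3.1]
width: 0.003
```

```bash
python3 - <<'E'
from h import *
delta((.4671,-.0459,.0335),85.6)
a=cams.get_image("top");b=cams.get_image("side")
im=cv2.resize(a[180:330,150:350],(800,600),interpolation=cv2.INTER_CUBIC)
cv2.imwrite("pics/t6.png",np.clip(im*1.5,0,255).astype(np.uint8))
im=cv2.resize(b[210:370,220:380],(800,600),interpolation=cv2.INTER_CUBIC)
cv2.imwrite("pics/s6.png",np.clip(im*1.8,0,255).astype(np.uint8))
E
```

```text
t 5.55 p [ 0.4666 -0.0458  0.0338] h 85.34 dcm [-0.05 -0.01  0.03] az -0.0045 (deg -0.26) q [ -5.6  -4.7 -23.5  71.2  -0.   -0.9] F [ 1.8 -3.   3.1] w 0.0030 zax [ 1.3e-03 -4.0e-04 -1.0e+00]
```

View pics/t6.png

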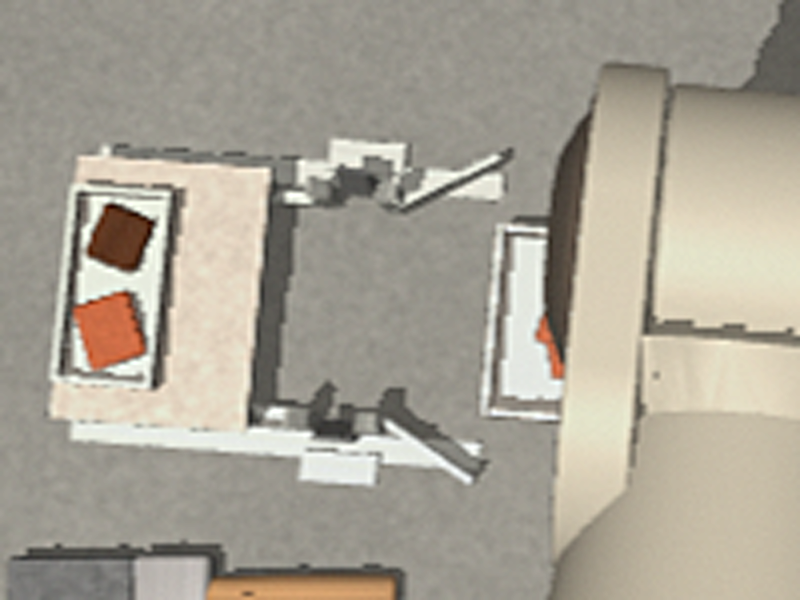

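View pics/s6.png

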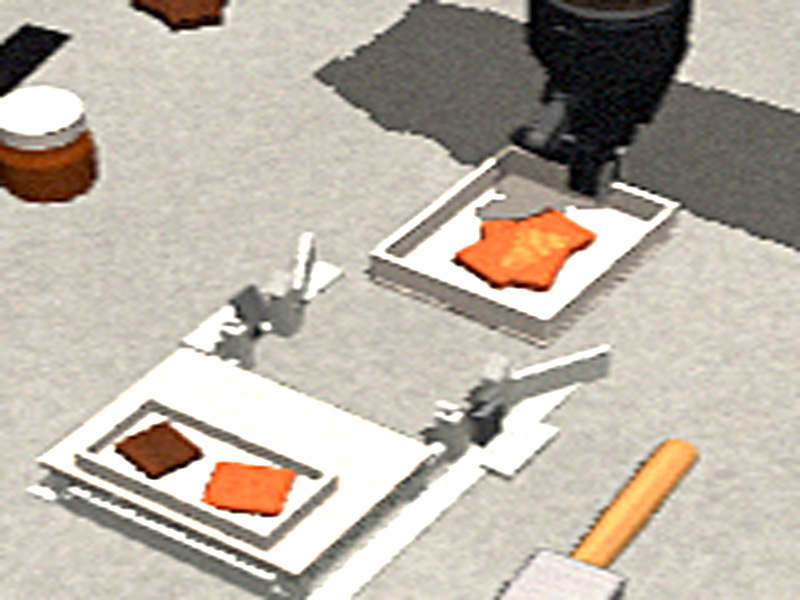

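```bash
python3 - <<'E'
from h import *
A=lambda u,v:np.array([150+(u+.5)/4-.5,180+(v+.5)/4-.5])
x=np.array([np.cos(np.radians(85.6)),np.sin(np.radians(85.6))]);y=np.array([-x[1],x[0]])
f=[onz("top",A(*q),.041)[:2] for q in((272,170),(248,428))];fc=sum(f)/2
t=[onz("top",A(*q),.028)[:2] for q in((497,222),(480,417))];tc=sum(t)/2
g=[onz("top",A(*q),.026)[:2] for q in((400,208),(386,418))];gc=sum(g)/2
for n,a in(("shelf",f),("tray",t),("flare",g)): 
    d=a[1]-a[0];print(n,a,np.linalg.norm(d),np.degrees(np.arctan2(d[1],d[0]))-90)
print("tray rel shelf",(tc-fc)@x,(tc-fc)@y,"flare",(gc-fc)@x,(gc-fc)@y)
S=lambda u,v:np.array([220+(u+.5)/5-.5,210+(v+.5)/3.75-.5])
f=[onz("side",S(*q),.041)[:2] for q in((182,350),(437,447))];fc=sum(f)/2
t=[onz("side",S(*q),.028)[:2] for q in((370,257),(543,320))];tc=sum(t)/2
for n,a in(("shelf",f),("tray",t)): 
    d=a[1]-a[0];print(n,a,np.linalg.norm(d),np.degrees(np.arctan2(d[1],d[0]))-90)
print("tray rel shelf",(tc-fc)@x,(tc-fc)@y)
E
```

```text
shelf [array([0.55454661, 0.18226431]), array([0.42242235, 0.1923489 ])] 0.1325085585630437 85.63527265286157
tray [array([0.5284822 , 0.06763135]), array([0.42740378, 0.0760985 ])] 0.10143243469681934 85.21162139484116
flare [array([0.53641822, 0.1183995 ]), array([0.42728193, 0.1247048 ])] 0.1093182743155544 86.69344094931347
tray rel shelf -0.11591017625043866 0.0016538473846116376 flare -0.06606964445730674 0.0015702331409003876
shelf [array([0.55352402, 0.18856934]), array([0.41958817, 0.19458322])] 0.1340707918175159 87.42907856128173
tray [array([0.52495353, 0.07348297]), array([0.42921928, 0.07912145])] 0.0959001534260707 86.62932738158929
tray rel shelf -0.11566083098043968 0.0005980684264663329
```

Call:
carry_out(
  rows=[0,1,0,0,0,0,1,-0.05,2.5,0,0,0,0,1,-0.05,4,0,0,0,0,1,-0.1,5.5,0,0,0,0,1,-0.1,7,0,0,0,0,1,-0.1,8.5,0,0,0,0,1,-0.1,10,0,0,0,0,1,-0.1,11,0,0,0,0,1],
)

```text
t: 6.65
position: [0.4768, 0.0633, 0.0337]
orientation: [[-0.997, 0.081, 0.001], [0.081, 0.997, -0.001], [-0.001, -0.001, -1.0]]
force: [-1.1, -4.8, 7.1]
width: 0.0029
```

```bash
python3 - <<'E'
from h import *
delta((.4829,.1639,.0335),85.6)
a=cams.get_image("top");b=cams.get_image("side")
im=cv2.resize(a[180:330,150:350],(800,600),interpolation=cv2.INTER_CUBIC)
cv2.imwrite("pics/t7.png",np.clip(im*1.5,0,255).astype(np.uint8))
im=cv2.resize(b[210:370,220:380],(800,600),interpolation=cv2.INTER_CUBIC)
cv2.imwrite("pics/s7.png",np.clip(im*1.8,0,255).astype(np.uint8))
E
```

```text
t 6.65 p [0.4768 0.0633 0.0337] h 85.37 dcm [2.000e-01 1.008e+01 1.000e-02] az -0.0040 (deg -0.23) q [  7.6  -3.  -21.8  71.1  -0.1  12.2] F [-1.1 -4.8  7.1] w 0.0029 zax [ 5.0e-04 -1.1e-03 -1.0e+00]
```

View pics/t7.png

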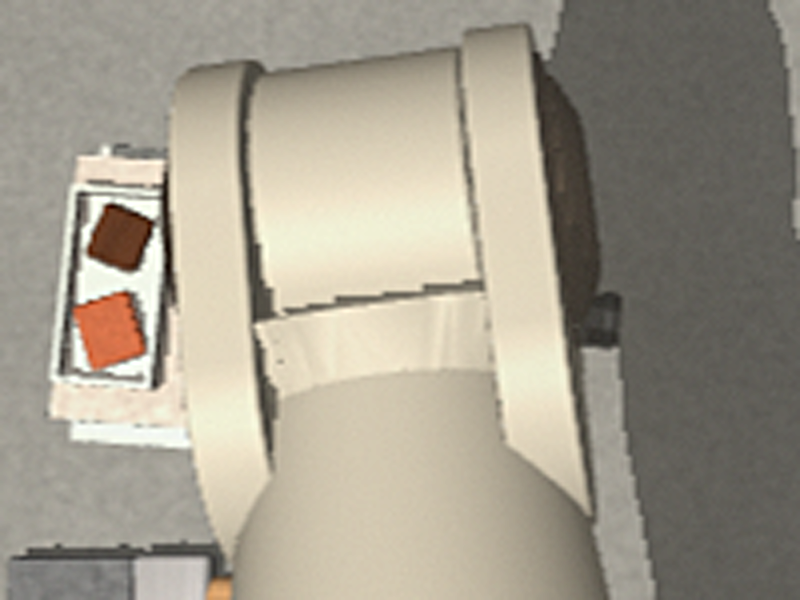

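View pics/s7.png

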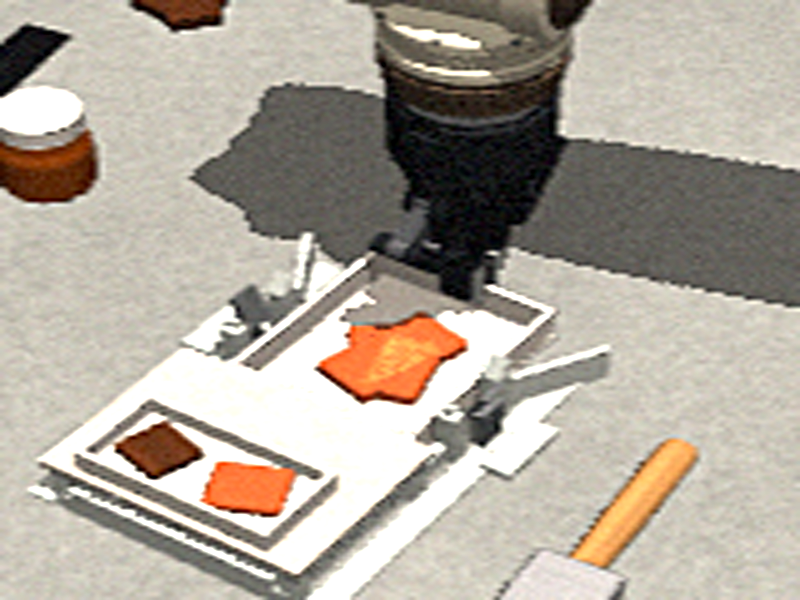

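Call:
carry_out(
  rows=[0,1,0,0,0,0,1,0,2.2,0,0,0,0,1,0,3.4,0,0,0,0,1,0,4.6,0,0,0,0,1,0,5.8,0,0,0,0,1,0,7,0,0,0,0,1,0,8,0,0,0,0,1,0,8.5,0,0,0,0,1],
)

```text
t: 7.75
position: [0.4835, 0.1478, 0.0337]
orientation: [[-0.997, 0.081, 0.0], [0.081, 0.997, -0.001], [-0.0, -0.001, -1.0]]
force: [-0.2, -4.9, 7.9]
width: 0.0031
```

```bash
python3 - <<'E'
from h import *
delta((.4829,.1639,.0335),85.6)
b=cams.get_image("side")
im=cv2.resize(b[210:370,220:380],(800,600),interpolation=cv2.INTER_CUBIC)
cv2.imwrite("pics/s8.png",np.clip(im*1.8,0,255).astype(np.uint8))
E
```

```text
t 7.75 p [0.4835 0.1478 0.0337] h 85.37 dcm [0.19 1.6  0.02] az -0.0040 (deg -0.23) q [ 17.    0.4 -18.5  71.1  -0.1  21.7] F [-0.2 -4.9  7.9] w 0.0031 zax [ 3.0e-04 -1.2e-03 -1.0e+00]
```

View pics/s8.png

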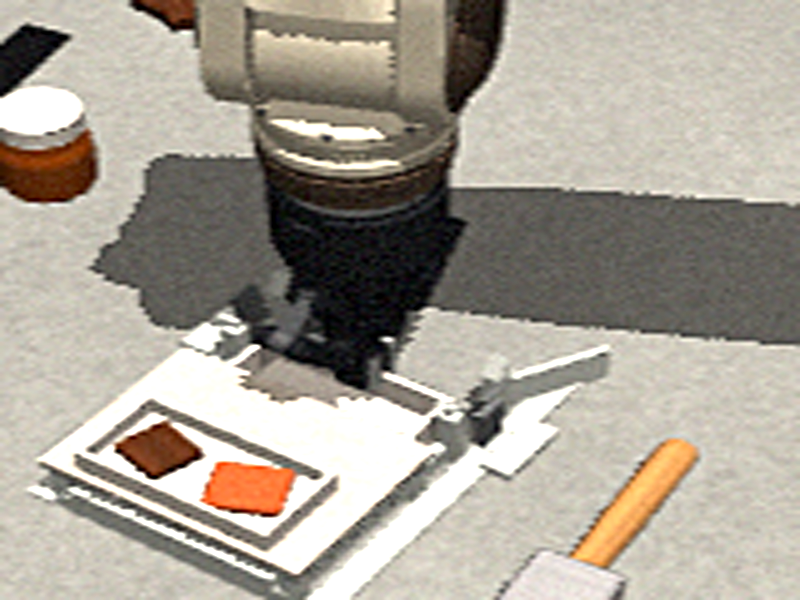

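Call:
carry_out(
  rows=[0,0.4,0,0,0,0,1,0,0.8,0,0,0,0,1,0,1.1,0,0,0,0,1,0,1.3,0,0,0,0,1],
)

```text
t: 8.3
position: [0.4846, 0.1605, 0.0337]
orientation: [[-0.997, 0.081, 0.0], [0.081, 0.997, -0.001], [-0.0, -0.001, -1.0]]
force: [-0.6, -5.2, 7.0]
width: 0.003
```

Call:
carry_out(
  rows=[0,0.2,0,0,0,0,1,0,0.3,0,0,0,0,1],
)

```text
t: 8.55
position: [0.4848, 0.1634, 0.0337]
orientation: [[-0.997, 0.081, 0.0], [0.081, 0.997, -0.001], [-0.0, -0.001, -1.0]]
force: [-0.4, -5.5, 7.5]
width: 0.0028
```

Not at the stop yet; continue in small steps.

Call:
carry_out(
  rows=[0,0.1,0,0,0,0,1,0,0.2,0,0,0,0,1],
)

```text
t: 8.8
position: [0.485, 0.1653, 0.0337]
orientation: [[-0.997, 0.081, 0.0], [0.081, 0.997, -0.001], [-0.0, -0.001, -1.0]]
force: [-0.3, -6.0, 7.5]
width: 0.0028
```

Call:
carry_out(
  rows=[0,0.1,0,0,0,0,1,0,0.2,0,0,0,0,1],
)

```text
t: 9.05
position: [0.485, 0.1655, 0.0337]
orientation: [[-0.997, 0.082, 0.0], [0.082, 0.997, -0.005], [-0.001, -0.005, -1.0]]
force: [-0.7, -20.0, 10.9]
width: 0.0029
```

```bash
python3 - <<'E'
from h import *
delta((.4829,.1639,.0335),85.6)
b=cams.get_image("side")
im=cv2.resize(b[210:370,220:380],(800,600),interpolation=cv2.INTER_CUBIC)
cv2.imwrite("pics/s9.png",np.clip(im*1.4,0,255).astype(np.uint8))
E
```

```text
t 9.05 p [0.485  0.1655 0.0337] h 85.29 dcm [ 0.2  -0.18  0.02] az -0.0055 (deg -0.31) q [ 19.    1.5 -17.5  71.2  -0.3  23.7] F [ -0.7 -20.   10.9] w 0.0029 zax [ 3.0e-04 -5.5e-03 -1.0e+00]
```

View pics/s9.png

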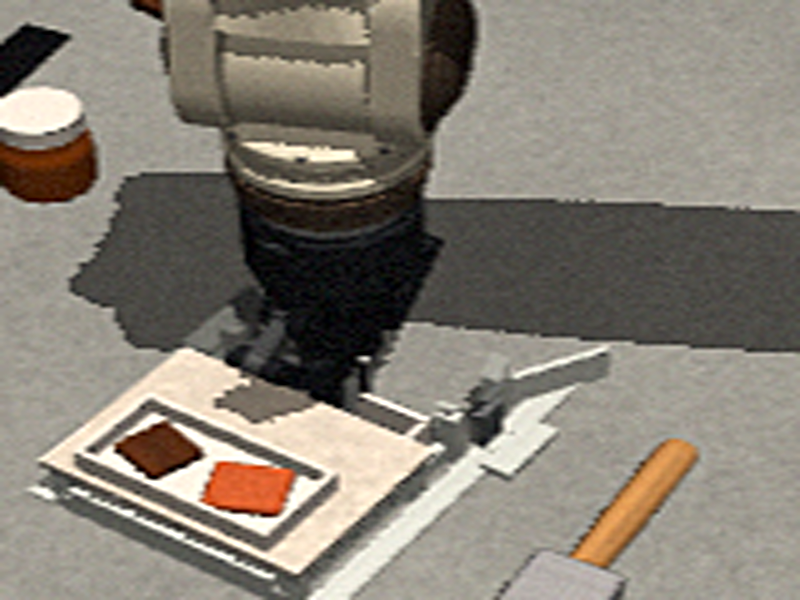

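Call:
carry_out(
  rows=[0,-0.15,0,0,0,0,1,0,-0.15,0,0,0,0,0.9,0,-0.15,0,0,0,0,0.88,0,-0.15,0,0,0,0,0.88,0,-0.15,-1,0,0,0,0.88,0,-0.15,-3,0,0,0,0.88,0,-0.15,-6,0,0,0,0.88,0,-0.15,-10,0,0,0,0.88],
)

```text
t: 10.1
position: [0.4843, 0.1665, 0.1343]
orientation: [[-0.997, 0.081, -0.001], [0.081, 0.997, -0.0], [0.001, -0.0, -1.0]]
force: [0.0, 1.4, 0.2]
width: 0.0103
```

```bash
python3 -c "
from h import *
delta((.5478,-.25,.20),97)"
```

```text
t 10.10 p [0.4843 0.1665 0.1343] h 85.38 dcm [ -9.67 -41.    -6.57] az -0.2028 (deg -11.62) q [19.  -0.9 -8.5 82.4  0.  23.6] F [0.  1.4 0.2] w 0.0103 zax [-9.e-04 -2.e-04 -1.e+00]
```

Call:
carry_out(
  rows=[-0.6,-3,-3,0,0,0,0.88,-2,-8.5,-6.5,0,0,-0.04,0.7,-3.3,-14.5,-6.5,0,0,-0.08,0.5,-4.7,-20.5,-6.5,0,0,-0.12,0.4,-6.1,-26.5,-6.5,0,0,-0.16,0.4,-7.5,-32.5,-6.5,0,0,-0.2,0.4,-8.5,-37,-6.5,0,0,-0.203,0.4,-9,-39,-6.5,0,0,-0.203,0.4],
)

```text
t: 11.1
position: [0.5429, -0.2316, 0.1985]
orientation: [[-0.993, -0.12, 0.0], [-0.12, 0.993, -0.0], [-0.0, -0.0, -1.0]]
force: [1.0, 1.1, -0.3]
width: 0.0512
```

```bash
python3 - <<'E'
from h import *
delta((.5478,-.3113,.13),97)
a=cams.get_image("top");b=cams.get_image("side")
im=cv2.resize(a[180:330,150:350],(800,600),interpolation=cv2.INTER_CUBIC)
cv2.imwrite("pics/t10.png",np.clip(im*1.4,0,255).astype(np.uint8))
im=cv2.resize(b[210:370,220:380],(800,600),interpolation=cv2.INTER_CUBIC)
cv2.imwrite("pics/s10.png",np.clip(im*1.4,0,255).astype(np.uint8))
im=cv2.resize(b[130:250,300:460],(800,600),interpolation=cv2.INTER_CUBIC)
cv2.imwrite("pics/s11.png",np.clip(im*1.4,0,255).astype(np.uint8))
E
```

```text
t 11.10 p [ 0.5429 -0.2316  0.1985] h 96.87 dcm [ 0.47 -7.97  6.85] az -0.0022 (deg -0.13) q [-23.1   9.8   9.9  90.1  -0.  -30. ] F [ 1.   1.1 -0.3] w 0.0512 zax [ 0. -0. -1.]
```

View pics/t10.png

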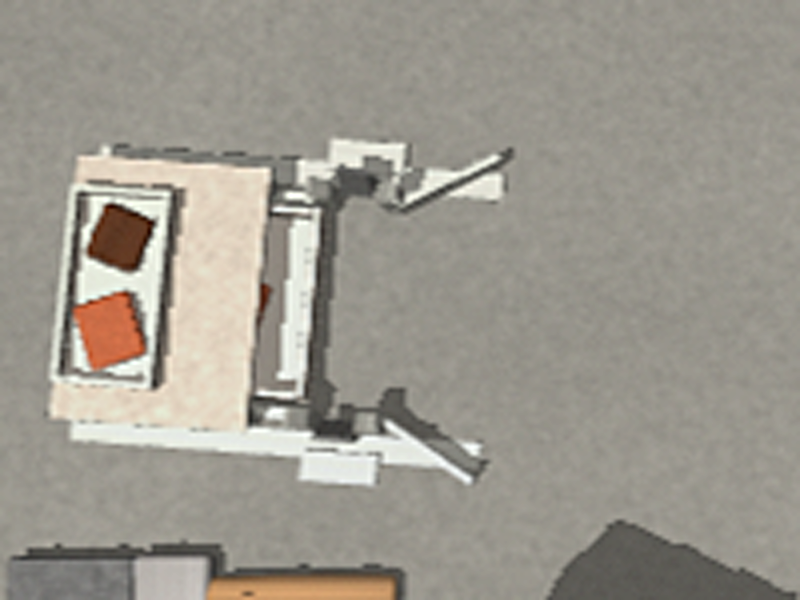

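View pics/s10.png

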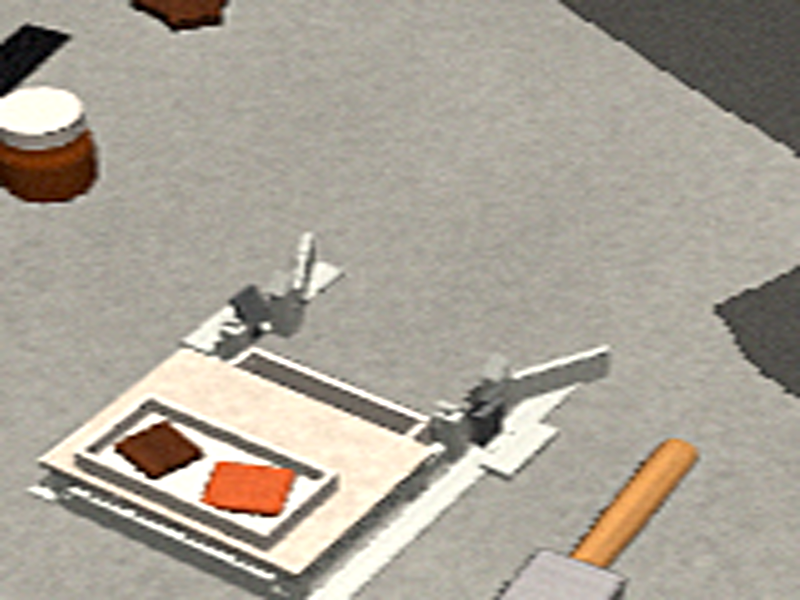

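View pics/s11.png

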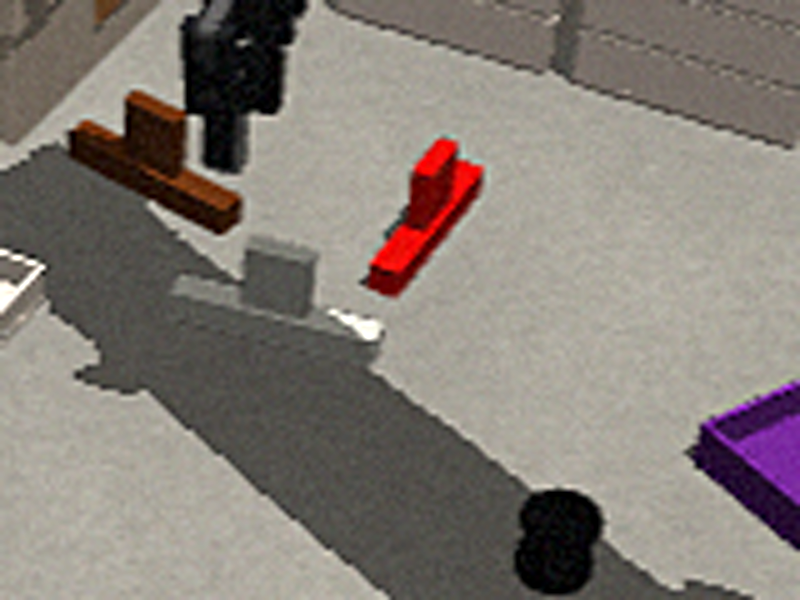

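```bash
python3 - <<'E'
from fit import *
A=lambda u,v:np.array([150+(u+.5)/4-.5,180+(v+.5)/4-.5])
S=lambda u,v:np.array([220+(u+.5)/5-.5,210+(v+.5)/3.75-.5])
x=np.array([np.cos(np.radians(85.5)),np.sin(np.radians(85.5))]);y=np.array([-x[1],x[0]])
for n,F,a,b in(("top",A,((272,170),(248,429)),((323,207),(303,398))),("side",S,((182,350),(437,447)),((250,347),(428,413)))):
    f=[onz(n,F(*q),.041)[:2] for q in a];t=[onz(n,F(*q),.028)[:2] for q in b]
    D=sum(t)/2-sum(f)/2;print(n,D@x,D@y,f,t)
    for w in(f,t):
        d=w[1]-w[0];print(np.linalg.norm(d),np.degrees(np.arctan2(d[1],d[0]))-90)
E
```

```text
top -0.02461901167796578 -0.00107191509789635 [array([0.55454661, 0.18226431]), array([0.42191751, 0.19234034])] [array([0.5369289, 0.1581629]), array([0.43780927, 0.16718731])]
0.13301129590076446 85.65549977338816
0.09952960298029992 84.79781503551419
side -0.02646045609674606 -0.0028994864408689877 [array([0.55352402, 0.18856934]), array([0.41958817, 0.19458322])] [array([0.53482052, 0.16309784]), array([0.43992064, 0.16684196])]
0.1340707918175159 87.42907856128173
0.09497371675125643 87.74066279897275
```

Call:
carry_out(
  rows=[0.2,-4,0,0,0,0,0.4,0.5,-8,2,0,0,0,0.4,0.5,-8,6,0,0,0,0.4,0.5,-8,9,0,0,0,0.4,0.5,-8,9,0,0,0,0.4],
)

```text
t: 11.82
position: [0.547, -0.3074, 0.1063]
orientation: [[-0.992, -0.123, -0.004], [-0.123, 0.992, 0.002], [0.003, 0.003, -1.0]]
force: [0.2, -0.1, -0.7]
width: 0.0514
```

```bash
python3 - <<'E'
from h import *
delta((.5478,-.3113,.05),97)
a=cams.get_image("top");b=cams.get_image("side")
im=cv2.resize(a[170:320,380:540],(640,600),interpolation=cv2.INTER_CUBIC)
cv2.imwrite("pics/t12.png",np.clip(im*1.4,0,255).astype(np.uint8))
im=cv2.resize(b[130:250,300:460],(800,600),interpolation=cv2.INTER_CUBIC)
cv2.imwrite("pics/s12.png",np.clip(im*1.8,0,255).astype(np.uint8))
E
```

```text
t 11.82 p [ 0.547  -0.3074  0.1063] h 97.08 dcm [-0.05 -0.42  5.63] az 0.0014 (deg 0.08) q [-29.3  15.4   6.2  81.1   0.  -36.4] F [ 0.2 -0.1 -0.7] w 0.0514 zax [-0.0037  0.0024 -1.    ]
```

View pics/t12.png

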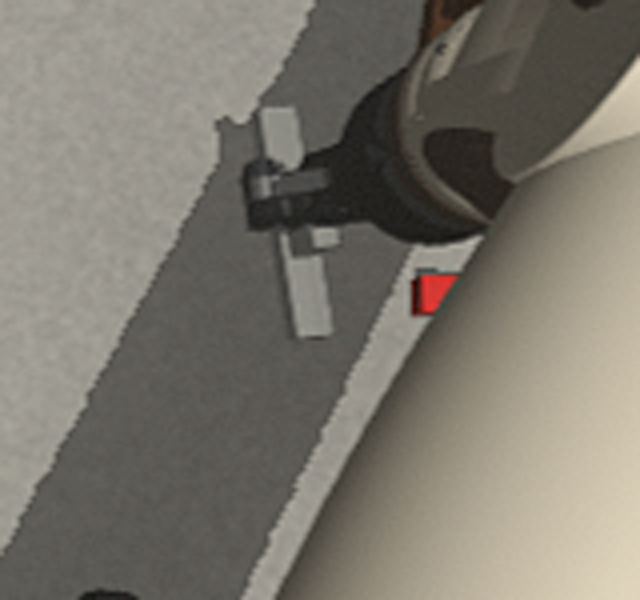

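View pics/s12.png

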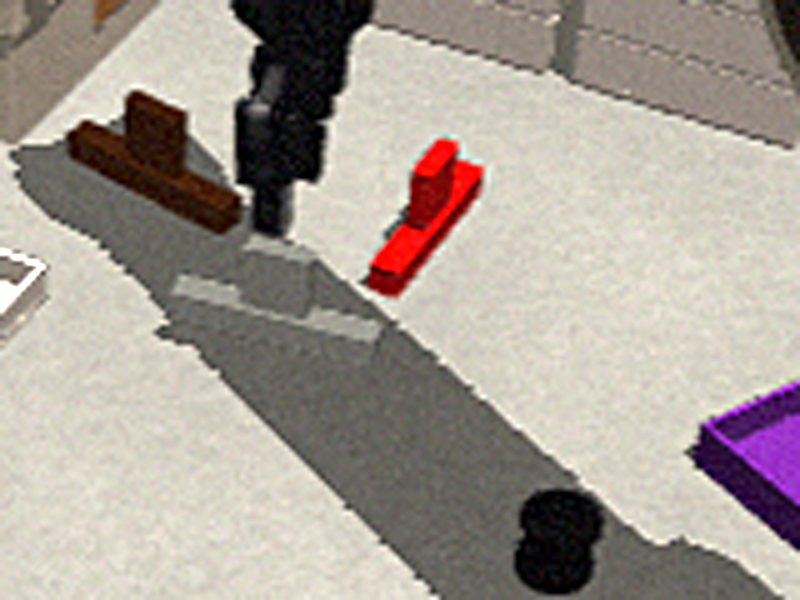

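```bash
python3 - <<'E'
from fit import *
np.set_printoptions(precision=4,suppress=True)
S=lambda u,v:("side",np.array([300+(u+.5)/5-.5,130+(v+.5)/5-.5]))
T=lambda u,v:("top",np.array([380+(u+.5)/4-.5,170+(v+.5)/4-.5]))
ks=[(*S(245,243),(7,-20,62)),(*S(312,257),(7,20,62)),(*S(319,247),(-7,20,62)),(*S(173,289),(10,-62,20)),(*S(375,342),(10,62,20)),(*S(382,321),(-10,62,20))]
kt=[(*T(258,110),(10,-62,20)),(*T(294,107),(-10,-62,20)),(*T(333,334),(-10,62,20)),(*T(298,338),(10,62,20)),(*T(341,246),(-7,20,62)),(*T(316,249),(7,20,62))]
for o in(ks,kt,ks+kt):
    x,r=fit(o,[.55,-.31,1.6]);print("keeper",x,np.degrees(x[2]));print(r.T)
s=telemetry.get_state();R=np.array(s["orientation"]);p=np.array(s["position"])
for x in(-11,11):
  print((proj("side",p+R@np.array([x,33,12])/1e3)-[300,130])*5,(proj("top",p+R@np.array([x,50,-40])/1e3)-[380,170])*4)
E
```

```text
keeper [ 0.5488 -0.3113  1.6821] 96.37791910282166
[[-0.1203 -0.0627  0.1471 -0.5619 -0.0512  0.7007]
 [ 0.0145  0.6678 -0.1056 -0.3471 -0.171  -0.0245]]
keeper [ 0.5488 -0.3108  1.7038] 97.61953487367667
[[-0.0798  0.1803  0.4983 -0.1302  0.0606 -0.5141]
 [-0.1772 -0.7071  0.1229  0.4466 -0.0037  0.2022]]
keeper [ 0.5488 -0.3108  1.7008] 97.44954246401674
[[-0.1936 -0.047   0.0743 -0.7163  0.0665  0.6912  0.0285  0.2932  0.4401
  -0.1932  0.0601 -0.5181]
 [ 0.1781  0.6841 -0.1115 -0.0255 -0.3107 -0.1936 -0.199  -0.7017  0.1524
   0.4482  0.0141  0.1997]]
[244.376  221.4104] [262.4446 169.7604]
[282.6763 230.8728] [270.0921 216.8622]
```

Call:
carry_out(
  rows=[-0.1,0,2,0,0,0,0.4,-0.1,0,4,0,0,0,0.4,-0.1,0,5.5,0,0,0,0.4,-0.1,0,5.8,0,0,0,0.4,-0.1,0,5.8,0,0,0,1,-0.1,0,5.8,0,0,0,1,-0.1,0,5.8,0,0,0,1,-0.1,0,5.8,0,0,0,1],
  newtons=80,
)

```text
t: 12.92
position: [0.549, -0.3095, 0.0508]
orientation: [[-0.993, -0.122, 0.001], [-0.122, 0.993, -0.0], [-0.001, -0.0, -1.0]]
force: [0.7, 0.2, 0.7]
width: 0.0129
```

Call:
carry_out(
  rows=[0,0,0,0,0,0,1,0,0,-1,0,0,0,1,0,0,-4,0,0,0,1,0,0,-8,0,0,0,1,0,0,-10,0,0,0,1,0,0,-10,0,0,0,1],
)

```text
t: 13.68
position: [0.5495, -0.3097, 0.1524]
orientation: [[-0.993, -0.122, 0.003], [-0.122, 0.993, -0.002], [-0.003, -0.002, -1.0]]
force: [0.1, 0.4, -1.1]
width: 0.0124
```

```bash
python3 - <<'E'
from h import *
delta((.4843,.1452,.15),85.5)
b=cams.get_image("side")
im=cv2.resize(b[100:250,300:460],(640,600),interpolation=cv2.INTER_CUBIC)
cv2.imwrite("pics/s13.png",np.clip(im*1.8,0,255).astype(np.uint8))
E
```

```text
t 13.68 p [ 0.5495 -0.3097  0.1524] h 97.00 dcm [ 0.93 45.95  0.15] az 0.2008 (deg 11.50) q [-29.4  15.1  11.   85.7   0.  -36.4] F [ 0.1  0.4 -1.1] w 0.0124 zax [ 0.0028 -0.0016 -1.    ]
```

View pics/s13.png

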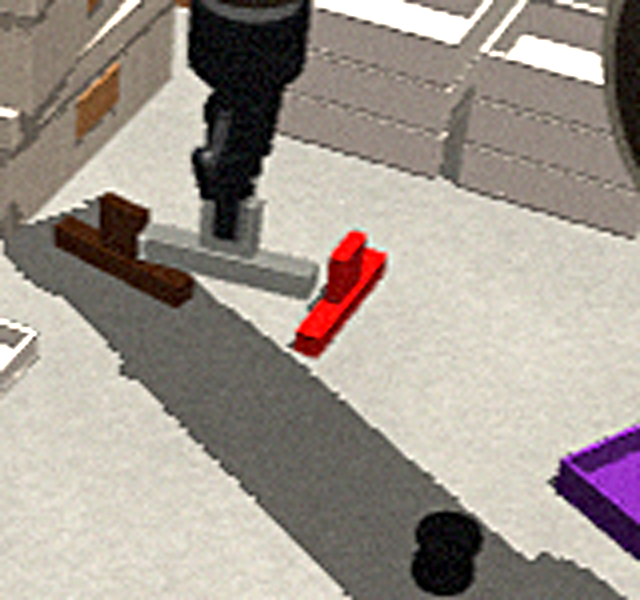

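Call:
carry_out(
  rows=[0.1,4,0,0,0,0.02,1,0.2,10,0,0,0,0.05,1,0.3,16,0,0,0,0.08,1,0.5,22,0,0,0,0.11,1,0.6,28,0,0,0,0.14,1,0.7,34,0,0,0,0.17,1,0.8,40,0,0,0,0.2,1,0.9,43,0,0,0,0.2,1],
)

```text
t: 14.72
position: [0.4861, 0.1187, 0.1488]
orientation: [[-0.997, 0.076, -0.002], [0.076, 0.997, -0.0], [0.002, -0.0, -1.0]]
force: [0.3, 0.3, -1.5]
width: 0.0126
```

```bash
python3 -c "
from h import *
delta((.4843,.1452,.125),85.5)"
```

```text
t 14.72 p [0.4861 0.1187 0.1488] h 85.65 dcm [0.37 2.63 2.38] az 0.0026 (deg 0.15) q [13.7 -2.5 -8.6 84.1  0.  18.1] F [ 0.3  0.3 -1.5] w 0.0126 zax [-2.e-03 -2.e-04 -1.e+00]
```

Call:
carry_out(
  rows=[0.1,1.2,0.8,0,0,0,1,0.3,2.4,1.8,0,0,0,1,0.3,2.7,2.4,0,0,0,1,0.3,2.7,2.4,0,0,0,1,0.3,2.7,2.4,0,0,0,1],
)

```text
t: 15.35
position: [0.4868, 0.1429, 0.1264]
orientation: [[-0.997, 0.079, 0.0], [0.079, 0.997, -0.0], [-0.0, -0.0, -1.0]]
force: [-1.1, 0.0, -1.1]
width: 0.0125
```

```bash
python3 - <<'E'
from h import *
delta((.4843,.1452,.06),85.5)
a=cams.get_image("top");b=cams.get_image("side")
im=cv2.resize(a[180:330,150:350],(800,600),interpolation=cv2.INTER_CUBIC)
cv2.imwrite("pics/t14.png",np.clip(im*1.4,0,255).astype(np.uint8))
im=cv2.resize(b[210:370,220:380],(800,800),interpolation=cv2.INTER_CUBIC)[:600]
cv2.imwrite("pics/s14.png",np.clip(im*1.6,0,255).astype(np.uint8))
E
```

```text
t 15.35 p [0.4868 0.1429 0.1264] h 85.49 dcm [0.27 0.21 6.64] az -0.0002 (deg -0.01) q [ 16.4  -1.5 -10.   81.5  -0.   20.9] F [-1.1  0.  -1.1] w 0.0125 zax [ 2.e-04 -0.e+00 -1.e+00]
```

View pics/t14.png

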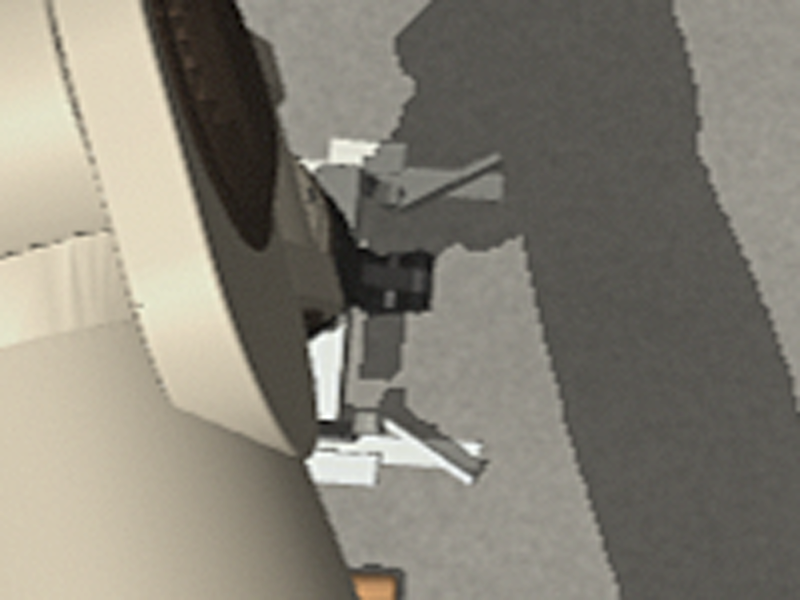

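View pics/s14.png

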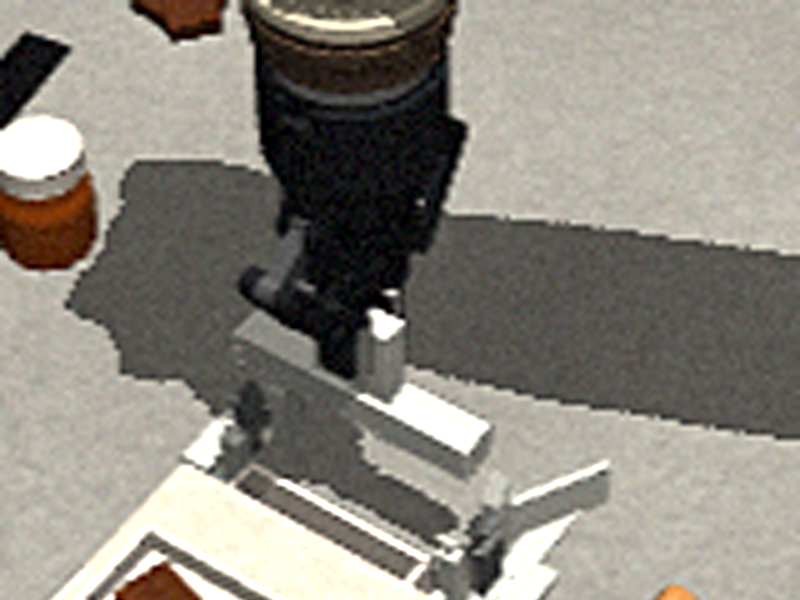

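```bash
python3 - <<'E'
from fit import *
np.set_printoptions(precision=4,suppress=True)
S=lambda u,v:("side",np.array([220+(u+.5)/5-.5,210+(v+.5)/5-.5]))
S2=lambda u,v:("side",np.array([220+(u+.5)/5-.5,210+(v+.5)/3.75-.5]))
z=75.6
ks=[(*S(493,428),(-10,62,z+20)),(*S(465,454),(10,62,z+20)),(*S(236,338),(10,-62,z+20)),(*S(466,474),(10,62,z)),(*S(404,320),(-7,20,z+62)),(*S(376,335),(7,20,z+62))]
x,r=fit(ks,[.487,.143,1.49]);print("keeper side",x,np.degrees(x[2]));print(r.T)
rs=[(*S2(182,350),(-35,-68,41)),(*S2(437,447),(-35,68,41)),(*S2(297,574),(65,68,41)),(*S2(38,462),(65,-68,41)),(*S2(608,349),(-150,85,26)),(*S2(308,237),(-150,-85,26))]
x,r=fit(rs,[.49,.225,1.5]);print("rack side",x,np.degrees(x[2]),"seat",x[:2]-.078*np.array([np.cos(x[2]),np.sin(x[2])]));print(r.T)
A=lambda u,v:("top",np.array([150+(u+.5)/4-.5,180+(v+.5)/4-.5]))
rt=[(*A(272,170),(-35,-68,41)),(*A(248,429),(-35,68,41)),(*A(77,157),(65,-68,41)),(*A(50,418),(65,68,41))]
x,r=fit(rt,[.49,.225,1.5]);print("rack top",x,np.degrees(x[2]),"seat",x[:2]-.078*np.array([np.cos(x[2]),np.sin(x[2])]));print(r.T)
E
```

```text
keeper side [0.4868 0.145  1.4983] 85.8465340361258
[[-0.318   0.1181 -1.2897 -0.1514  0.1879  1.9943]
 [-1.0509 -0.1961 -1.1361  1.83   -0.0338  1.0874]]
rack side [0.4891 0.2262 1.4968] 85.75970585237981 seat [0.4833 0.1484]
[[ 0.2741 -0.0414  0.2214 -0.2073  0.1719 -0.4894]
 [-0.8329  0.7496  0.637  -0.0861 -0.0998 -0.7153]]
rack top [0.4906 0.2225 1.4979] 85.82403470965437 seat [0.4849 0.1447]
[[-0.1598 -0.1014  0.1006  0.1607]
 [-0.6137  0.8581 -0.5689  0.3599]]
```

Call:
carry_out(
  rows=[0.1,0.1,0,0,0,0,1,0.25,0.25,0.5,0,0,-0.003,1,0.25,0.25,1.2,0,0,-0.003,1,0.25,0.25,1.5,0,0,-0.003,1,0.25,0.25,1.5,0,0,-0.003,1,0.25,0.25,1.5,0,0,-0.003,1],
)

```text
t: 16.2
position: [0.4843, 0.1462, 0.1114]
orientation: [[-0.997, 0.075, 0.0], [0.075, 0.997, 0.0], [-0.0, 0.0, -1.0]]
force: [-0.6, -0.4, -1.0]
width: 0.0123
```

```bash
python3 - <<'E'
from h import *
delta((.4843,.1457,.05),85.7)
b=cams.get_image("side")
im=cv2.resize(b[230:350,240:370],(800,738),interpolation=cv2.INTER_CUBIC)[138:]
cv2.imwrite("pics/s15.png",np.clip(im*1.6,0,255).astype(np.uint8))
E
```

```text
t 16.20 p [0.4843 0.1462 0.1114] h 85.71 dcm [ 0.   -0.05  6.14] az 0.0002 (deg 0.01) q [ 16.8  -1.5 -11.7  79.8  -0.   21.1] F [-0.6 -0.4 -1. ] w 0.0123 zax [ 2.e-04  0.e+00 -1.e+00]
```

View pics/s15.png

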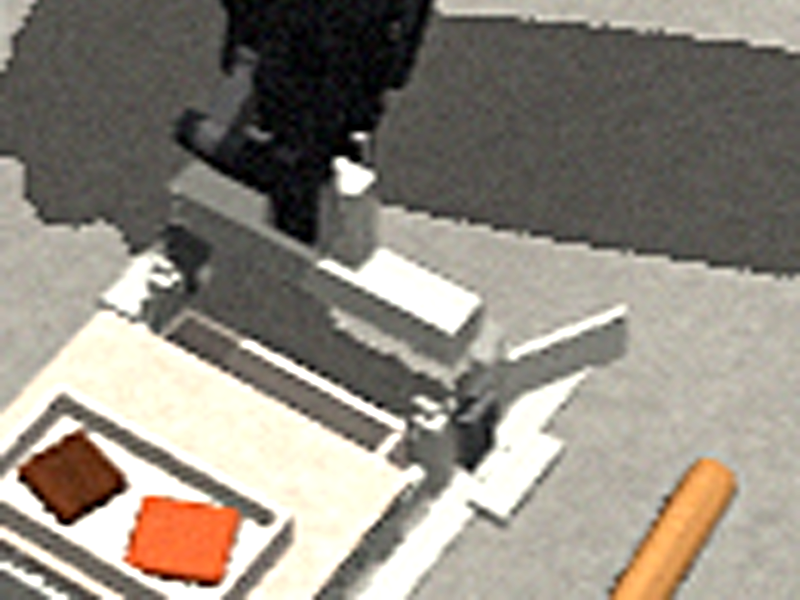

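Call:
carry_out(
  rows=[0,-0.05,0.4,0,0,0,1,0,-0.05,0.8,0,0,0,1,0,-0.05,1.2,0,0,0,1,0,-0.05,1.4,0,0,0,1],
)

```text
t: 16.75
position: [0.4841, 0.1456, 0.0968]
orientation: [[-0.997, 0.075, -0.0], [0.075, 0.997, -0.0], [0.0, -0.0, -1.0]]
force: [0.1, 1.2, -0.8]
width: 0.013
```

Call:
carry_out(
  rows=[0,0,0.4,0,0,0,1,0,0,0.8,0,0,0,1,0,0,1,0,0,0,1],
)

```text
t: 17.12
position: [0.4841, 0.1457, 0.0869]
orientation: [[-0.997, 0.075, -0.0], [0.075, 0.997, -0.0], [0.0, -0.0, -1.0]]
force: [-0.1, 0.5, -1.9]
width: 0.0126
```

Call:
carry_out(
  rows=[0,0,0.3,0,0,0,1,0,0,0.6,0,0,0,1,0,0,0.8,0,0,0,1],
)

```text
t: 17.5
position: [0.4845, 0.1457, 0.0795]
orientation: [[-0.997, 0.075, 0.001], [0.075, 0.997, 0.0], [-0.001, 0.0, -1.0]]
force: [-0.8, -0.2, 3.9]
width: 0.013
```

Call:
carry_out(
  rows=[0,0,0.3,0,0,0,1,0,0,0.6,0,0,0,1,0,0,0.8,0,0,0,1],
)

```text
t: 17.88
position: [0.4842, 0.1456, 0.071]
orientation: [[-0.997, 0.075, -0.0], [0.075, 0.997, -0.0], [0.0, -0.0, -1.0]]
force: [-0.2, 0.4, 0.7]
width: 0.0125
```

```bash
python3 - <<'E'
from h import *
delta((.4843,.1457,.05),85.7)
b=cams.get_image("side")
im=cv2.resize(b[230:350,240:370],(800,738),interpolation=cv2.INTER_CUBIC)[138:]
cv2.imwrite("pics/s16.png",np.clip(im*1.6,0,255).astype(np.uint8))
E
```

```text
t 17.88 p [0.4842 0.1456 0.071 ] h 85.71 dcm [-0.01  0.01  2.1 ] az 0.0002 (deg 0.01) q [ 16.7  -0.7 -15.4  75.3  -0.   21. ] F [-0.2  0.4  0.7] w 0.0125 zax [-2.e-04 -1.e-04 -1.e+00]
```

View pics/s16.png

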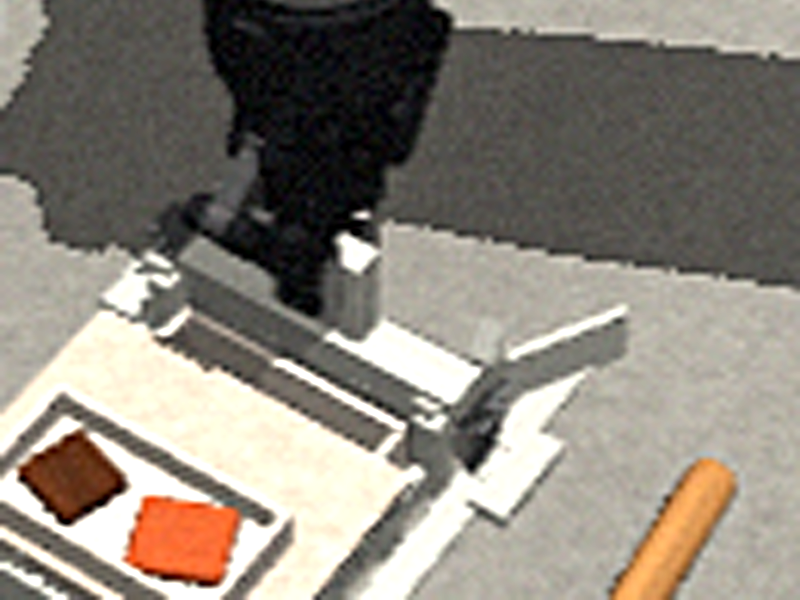

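Bar is entering between the guides. Continue down 2.1 cm in steps.

Call:
carry_out(
  rows=[0,0,0.4,0,0,0,1,0,0,0.8,0,0,0,1,0,0,1,0,0,0,1],
)

```text
t: 18.3
position: [0.4841, 0.1456, 0.0609]
orientation: [[-0.997, 0.075, -0.0], [0.075, 0.997, -0.0], [0.0, -0.0, -1.0]]
force: [0.3, 0.2, 1.9]
width: 0.0132
```

Call:
carry_out(
  rows=[0,0,0.4,0,0,0,1,0,0,0.8,0,0,0,1,0,0,1,0,0,0,1],
)

```text
t: 18.68
position: [0.4839, 0.1456, 0.0507]
orientation: [[-0.997, 0.075, -0.001], [0.075, 0.997, -0.0], [0.001, -0.0, -1.0]]
force: [-5.3, 0.3, 20.1]
width: 0.0128
```

Call:
carry_out(
  rows=[0,0,0.2,0,0,0,1,0,0,0.2,0,0,0,1],
)

```text
t: 18.92
position: [0.484, 0.1457, 0.0507]
orientation: [[-0.997, 0.075, 0.0], [0.075, 0.997, 0.0], [-0.0, 0.0, -1.0]]
force: [-6.9, -1.9, 14.5]
width: 0.0131
```

```bash
python3 - <<'E'
from h import *
b=cams.get_image("side");a=cams.get_image("top")
im=cv2.resize(b[230:350,240:370],(800,738),interpolation=cv2.INTER_CUBIC)[138:]
cv2.imwrite("pics/s17.png",np.clip(im*1.6,0,255).astype(np.uint8))
im=cv2.resize(a[200:320,200:300],(720,864),interpolation=cv2.INTER_CUBIC)[:600]
cv2.imwrite("pics/t17.png",np.clip(im*1.6,0,255).astype(np.uint8))
E
```

```text
(no output)
```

View pics/s17.png

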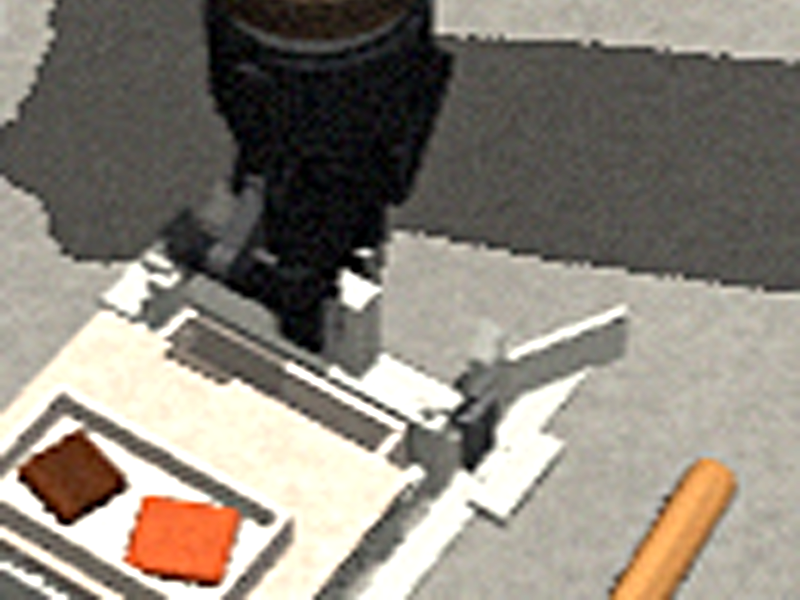

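View pics/t17.png

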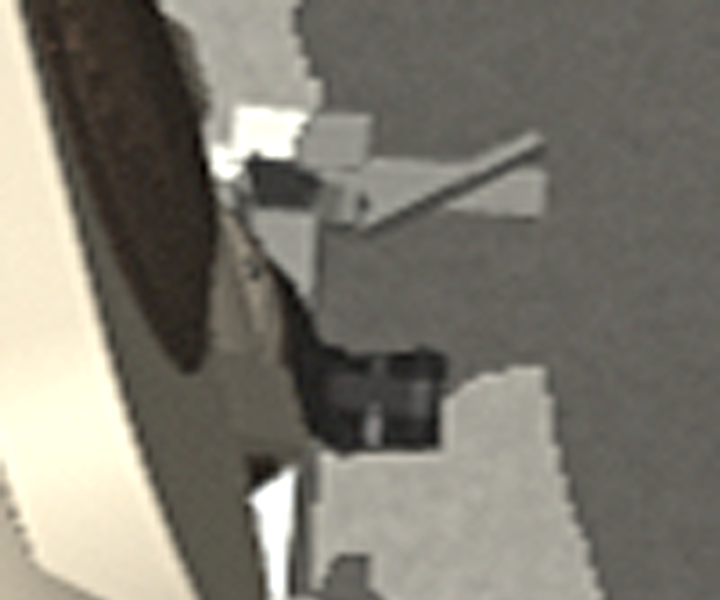

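Call:
carry_out(
  rows=[0,0,0.1,0,0,0,1,0,0,0.2,0,0,0,1,0,0,0.2,0,0,0,1],
)

```text
t: 19.4
position: [0.4841, 0.1457, 0.0507]
orientation: [[-0.997, 0.075, 0.001], [0.075, 0.997, 0.0], [-0.001, 0.001, -1.0]]
force: [-15.0, -3.0, 31.8]
width: 0.0127
```

```bash
python3 - <<'E'
from fit import *
np.set_printoptions(precision=4,suppress=True)
S=lambda u,v:("side",np.array([240+(u+.5)/6.154-.5,230+(v+138+.5)/6.15-.5]))
for z in(0,3,6,10):
    ks=[(*S(380,292),(-7,20,z+62)),(*S(347,307),(7,20,z+62)),(*S(458,390),(-10,62,z+20)) ]
    x,r=fit(ks,[.484,.146,1.49]);print(z,x,np.degrees(x[2]),abs(r).mean())
# predict tab-top corner for seated
c,s=np.cos(1.496),np.sin(1.496);o=np.array([.484,.1457])
for z in(0,5,10):
  for p in((-7,20,62),(7,20,62),(-10,62,20)):
    q=proj("side",[o[0]+(c*p[0]-s*p[1])/1e3,o[1]+(s*p[0]+c*p[1])/1e3+.002,(p[2]+z)/1e3]);print(z,p,((q-[240,230])*6.154-[0,138]).round(0))
E
```

```text
0 [0.4882 0.1509 1.5778] 90.40406065939072 1.1869980885002558
3 [0.4869 0.1531 1.5816] 90.61834525853415 1.2046048434927172
6 [0.4857 0.1553 1.5853] 90.83285054730248 1.22267106103547
10 [0.484  0.1583 1.5903] 91.11929155451956 1.2467989495660088
0 (-7, 20, 62) [378. 282.]
0 (7, 20, 62) [355. 307.]
0 (-10, 62, 20) [479. 401.]
5 (-7, 20, 62) [378. 273.]
5 (7, 20, 62) [355. 298.]
5 (-10, 62, 20) [480. 392.]
10 (-7, 20, 62) [378. 263.]
10 (7, 20, 62) [355. 289.]
10 (-10, 62, 20) [480. 384.]
```

Call:
carry_out(
  rows=[0,0,-0.3,0,0,0,1,0,0,-0.3,0,0,0,0.9,0,0,-0.3,0,0,0,0.75,0,0,-0.3,0,0,0,0.7,0,0,-0.3,0,0,0,0.7],
)

```text
t: 20.02
position: [0.4841, 0.1456, 0.0499]
orientation: [[-0.997, 0.075, -0.001], [0.075, 0.997, -0.0], [0.001, -0.0, -1.0]]
force: [0.3, -0.5, 0.5]
width: 0.0257
```

Call:
carry_out(
  rows=[0,0,-1,0,0,0,0.7,0,0,-3,0,0,0,0.7,0,0,-7,0,0,0,0.7,0,0,-12,0,0,0,0.7,0,-5,-14,0,0,0,0.7,0,-11,-15,0,0,0,0.7,0,-17,-15,0,0,0,0.7,0,-23,-15,0,0,0,0.7],
)

```text
t: 21.02
position: [0.4668, -0.0854, 0.2014]
orientation: [[-0.997, 0.074, 0.002], [0.074, 0.997, -0.0], [-0.002, -0.0, -1.0]]
force: [1.1, 0.6, -0.6]
width: 0.0256
```

```bash
python3 - <<'E'
from h import *
b=cams.get_image("side");a=cams.get_image("top")
im=cv2.resize(b[230:350,240:370],(800,738),interpolation=cv2.INTER_CUBIC)[138:]
cv2.imwrite("pics/s18.png",np.clip(im*1.4,0,255).astype(np.uint8))
im=cv2.resize(a[200:300,160:290],(780,600),interpolation=cv2.INTER_CUBIC)
cv2.imwrite("pics/t18.png",np.clip(im*1.4,0,255).astype(np.uint8))
for n in("top","side"):
    print(n,[(r["p"],r["location"],onz(n,r["location"],0)) for r in spotter.pinpoint("keeper",n)[:4]])
E
```

```text
top [(0.78, [484.9, 166.1], array([ 0.68105816, -0.3903206 ,  0.        ])), (0.67, [510.3, 242.7], array([ 0.51237378, -0.43732007,  0.        ])), (0.65, [236.5, 255.5], array([0.48875986, 0.14952062, 0.        ]))]
side [(0.85, [331.6, 167.8], array([ 0.67071584, -0.40045044,  0.        ])), (0.82, [291.7, 316.4], array([0.48223125, 0.15493173, 0.        ])), (0.54, [386.5, 174.4], array([ 0.50968455, -0.45399386,  0.        ]))]
```

View pics/s18.png

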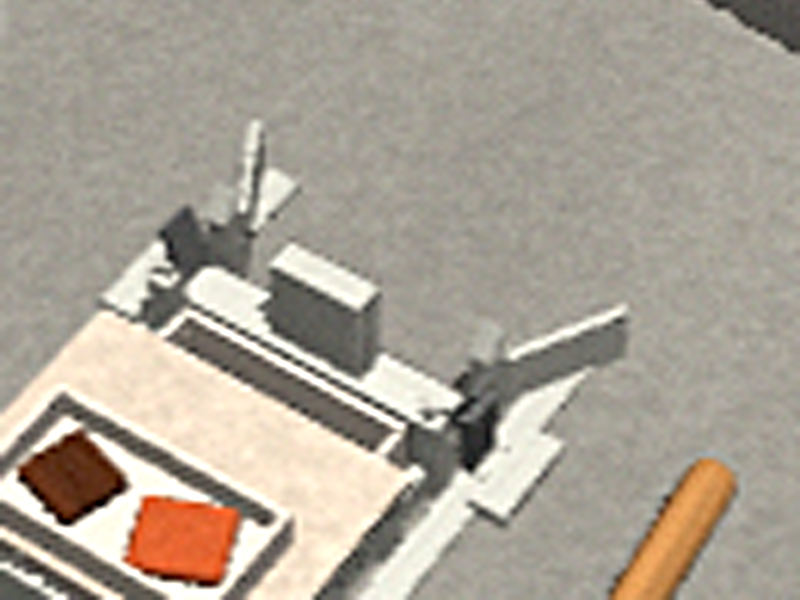

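View pics/t18.png

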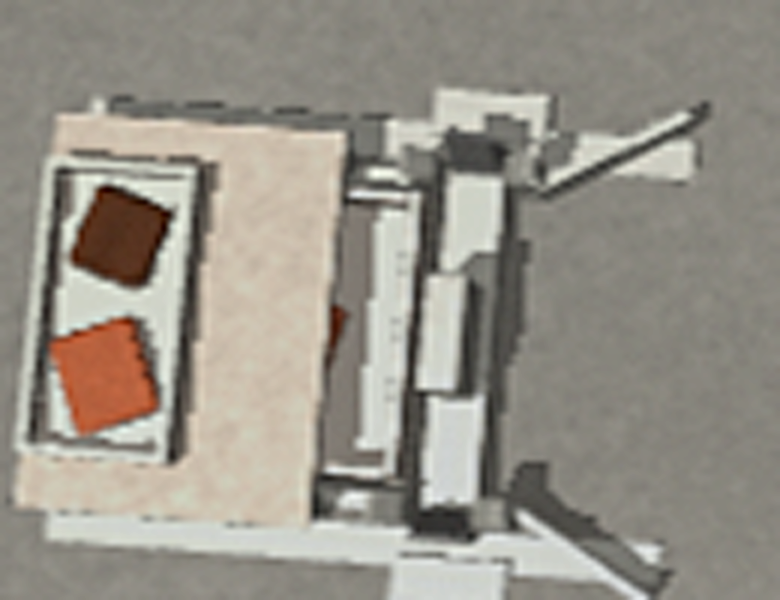

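```bash
python3 - <<'E'
from h import *
for n,b0,rs in(("top","pics/top0.png",[(215,240,222,260),(272,300,218,258)]),("side","pics/side0.png",[(262,300,255,290),(295,335,300,340)])):
    o=cv2.imread(b0);w=cams.get_image(n);R=[]
    for a,b,c,d in rs:
        R.append(np.hstack([cv2.resize(np.clip(x[a:b,c:d]*1.5,0,255).astype(np.uint8),(390,280),interpolation=cv2.INTER_CUBIC) for x in(o,w)]))
    cv2.imwrite(f"pics/cmp_{n}.png",np.vstack(R))
from fit import *
T=lambda u,v:("top",np.array([160+(u+.5)/6-.5,200+(v+.5)/6-.5]))
x,r=fit([(*T(428,273),(7,-20,62)),(*T(468,273),(-7,-20,62)),(*T(458,392),(-7,20,62)),(*T(416,388),(7,20,62)),(*T(502,175),(-10,-62,20))],[.484,.146,1.49]);print(x,np.degrees(x[2]),r.T.round(2))
E
```

```text
[0.48468517 0.1457202  1.50766292] 86.38272204183137 [[-0.42 -0.1   0.07  0.06  0.41]
 [-0.21  0.18  0.28  0.55 -1.2 ]]
```

View pics/cmp_top.png

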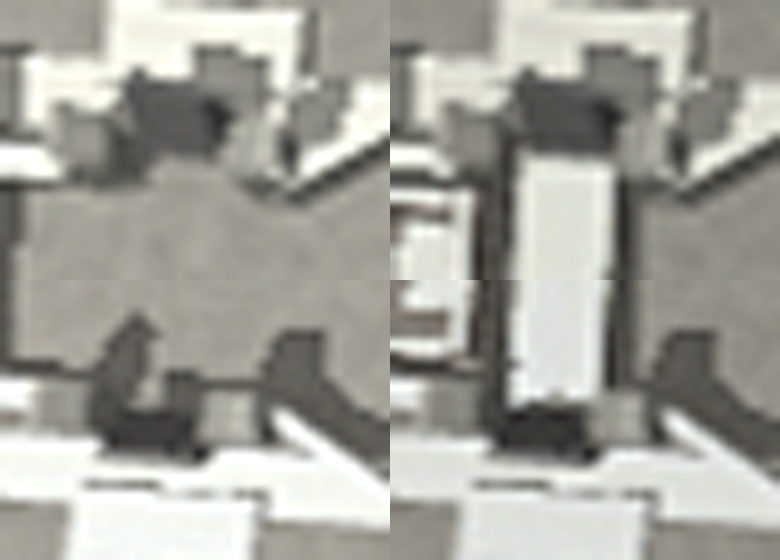

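View pics/cmp_side.png

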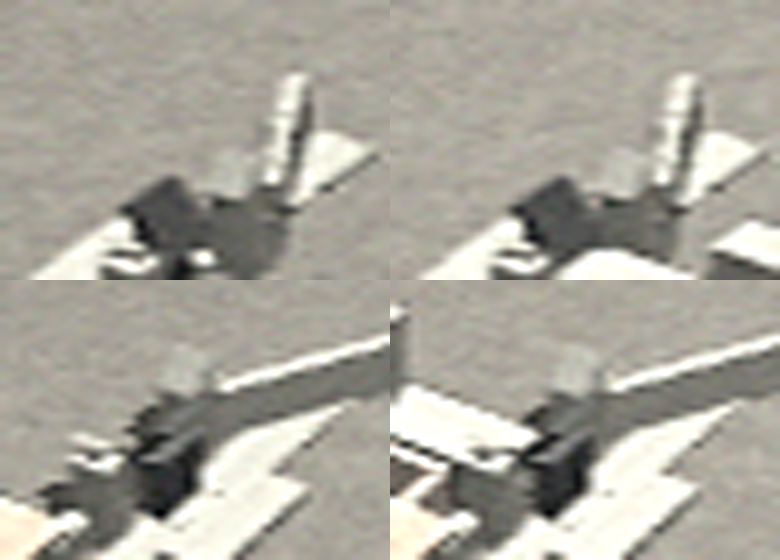

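The hooks look the same as they did at rest at the start, with the bar ends under both barbs. I'm handing in.

```bash
python3 -c "
from workcell import ctrl,telemetry
s=telemetry.get_state();print(s['t'],s['force'],abs(s['qvel']).max())
print(ctrl.finish_job())"
```

```text
21.325 [-0.35512859 -0.36791808 -0.29889402] 1.1891924076489424
the job is handed in; nothing more can be done
None
```

The tray is home under the shelf with the sherd in it, and the keeper bar is down with both hooks over its ends. I handed the job in at about 21 s; no verdict is given.

**Tray:** I gripped its near wall and slid it flat along the table until it met the back stop, where the force rose to 20 N. Before I fetched the keeper, the near wall measured 24.6 mm (top camera) and 26.5 mm (side camera) outside the shelf edge, against 25 mm nominal. The sideways offset was 1 to 3 mm. I could only see the edge of the sherd below the shelf. The tray looked unmoved afterwards, but I did not measure it again.

**Keeper:** I pressed it down until it sat solid. At 32 N it moved no further, and its height matched the height at which it had stood on the table. Afterwards the top camera put it at (0.4847, 0.1457) m, within about 1 mm of the estimated seat and under 1° off straight. Both hooks look the same as in the starting pictures.

**Disagreements:**
- The two cameras differed by up to about 5 mm in y. I settled that using positions the arm touched.
- The network's keeper points from the two cameras were 4 to 9 mm from the fitted position, so I relied on the fit and the arm.
- Hook angles could only be judged by eye.

The arm was clear of everything when I handed in. The pictures show no bystander moved, but I did not measure them.

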